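# Unclip the gauge and hold it on the round sample

## Robot

A 6-joint arm with a two-finger parallel gripper is mounted at the origin on a cart in front of the work surface, level with it; the furniture and walls round the work are solid. World frame = base frame: x ahead of the robot, y to its left, z up, the work surface at z = 0. Lengths are in m, angles in rad, forces in N, time in s.
With the tool pointing down it reaches from about 0.425 to 0.95 m from the base axis. Payload 3.5 kg.
Tool frame: the origin (TCP) lies midway between the tips of the shut fingers; the grasp point (between the pads) lies 19 mm behind it; z points along the fingers, x is the direction in which the jaws open and shut, and the axes are right-handed (so a half turn about z gives the same grasp; the last joint's range is limited). The gripper opens to 85 mm and grips with 20 to 120 N. Pads are 22 mm wide; open, the fingers measure 114 mm over their backs; the gripper's body (76 mm by 85 mm) begins 54 mm behind the grasp point. The pads swing forward as they close: fully open they stand 13 mm farther back than shut.
Start: joints at [-1.412, 0.286, 1.577, -0, 1.279, -0.15], TCP at [0.205, -0.643, 0.231] pointing down, gripper open.
Joint ranges: [-2.77, 2.77], [-0.9, 2.22], [0.21, 2.48], [-1.53, 4.67], [0.24, 2.81], [-2.84, 2.84]. Speed limits (rad/s): [2.79, 2.79, 3.14, 3.14, 3.14, 3.14].

## Interface

Orientations are given as a unit quaternion [x, y, z, w].
In Python, from plant import readout, optics, ctrl gives the robot as it stands. The module is installed in compiled form; this text tells all that it offers.
- The arm moves only by the shell command python3 -m crank 'ROWS' [OPENING] [FORCE]. ROWS is text: rows parted by semicolons, each of 6 numbers parted by spaces: the shift along the tool's x, y, z in mm, then the turn, a rotation vector about the tool's x, y, z in rad. In form: dx dy dz ax ay az; .... A call has 1 to 5 rows; each row shifts and turns the commanded pose from where the row before left it, along the tool's axes as they then stand; what a row does not reach is not made up. A row lasts 1/8 s, in which the tool goes at most 62.5 mm and 10.7 degrees, less where a joint would pass 70% of its speed; a pose out of reach is approached as far as the arm can. A call is refused whole if a number of a shift passes 62.5 or a number of a turn 0.188, either way. A call with a gripper value outside its range is refused whole. OPENING is the opening, from -1 (shut) to 1 (fully open), set as the call begins (- or left out, the last holds). The fingers move at their own pace and stop on an object; FORCE is the grip in N (left out, the last holds). Time passes only in rows, so rows that do not move let the fingers close. It gives the time, the measured TCP pose, the force and the opening at its end, in the units of the state.
- readout.get_state(): the state, without advancing time (a new reading comes with each control period).
- optics.read_camera(name): name is "scene" or "top"; returns the picture (480x640x3 uint8, red, green, blue); there is no depth.
- optics.calibration(name): a dict with "mtx" (3x3 intrinsics, pixels), "dist_coeffs" ([k1, k2, p1, p2, k3] as OpenCV has them; the pictures are not rectified), "rvec" (rotation vector, rad) and "tvec" (3), from world to camera coordinates, as OpenCV has them. Camera axes: x right, y down, z forward; pixel columns grow to the right and rows downward; lengths in m; the calibration is good to about 2 mm. A picture is of the moment at which its call begins. calibration takes no time and is no camera call.
- ctrl.sign_off(): hands the job in, once; it reports no verdict.
Trained networks look in the newest picture that a camera, given by its name, has taken for a name from the list of things; names that differ only in an ending like _2 or _b are one class to them, and where a whole thing is asked for, a point or a joint stands for the part that bears it (a point fixed in the world has none). Each returns a list of dicts, best first, with "p" (0 to 1); they miss things now and then, are a little off and sometimes report something else, mostly with a low value. They report only what shows in the picture. A call takes as long as a camera call. They do not tell look-alikes from the thing itself.
- optics.recognise(camera, thing): "xy" ([column, row] as shares, 0 to 1, of the picture: columns of its width, rows of its height, amid what is visible of it).
The state is a dict: "time": time; "qpos": joint angles; "dq": joint speeds; "joint_efforts": joint torques, N m; "eef_pos": TCP position; "tcp_rot": TCP orientation; "contact_force": force on the tool from outside, world axes, zero at the start; "wrist_torque": the same for the moment, N m; "opening": opening from 0.0 (shut) to 1.0 (fully open).
Only numpy, scipy, OpenCV 4.12 (cv2) and the standard library are available. Lean on these libraries where they do the work, as an engineer would, in place of code of your own. Each camera call takes 0.05 s, during which the arm holds its last target.

## Task

Unclip the hand-held gauge from its rail by pulling it straight up off the sprung catch. Then set its foot inside the scribed ring on the round sample (not the square one, which the gauge must not touch), with the gauge square to the tilted surface, and press lightly so that the sprung plunger is about half-way in. Finish like that, still holding the gauge steady on the ring; do not let go, never press hard on the sample, do not tip its stage to another angle, and leave the things lying round about where they are.

Things in the scene. Friction and masses are not known exactly. Their poses are not given: they have to be found in the camera images.
- gauge: hand-held gauge hanging upright, loose, 155 mm long, about 0.18 kg. Origin: underside of its foot (plunger out); z runs up along it. Steel foot 12 mm across on a thin plunger, steel collar from z = 18 mm, grey body 26 x 26 mm from 30 to 100 mm, black head above. On its back (+x) at z = 78 to 100 mm a steel hook reaches to x = 31 mm, hung over the dock's rail
- grip (a point): centre of the gauge's black ribbed grip head, which is 26 mm in x, 30 mm in y and 55 mm high (z = 100 to 155 mm of the gauge): the place to hold it, from above, e.g. across y. Axes as the gauge
- plunger (a joint): sprung plunger of the gauge: 0 is fully out, grows as it is pressed in, 0.012 m fully in. It takes 2 N to start moving, 7 N at half-way (0.006 m) and 11.5 N fully in; behind that it is solid. A dark band round it meets the collar at half-way
- foot (a point): centre of the underside of the gauge's foot, on the plunger (moves with it); z axis along the gauge, towards its grip head
- dock: fixed stand for the gauge, origin on the bench midway between its posts; front is -x; base 130 mm wide and 10 mm high, from x = -40 to 60 mm. Two posts at y = +-54 mm, 122 mm high, carry a level rail; the gauge hangs on its front midway between them, axis at x = -19.5 mm, foot at z = 30 mm
- rail (a point): middle of the top of the dock's rail (12 mm thick, top at z = 122 mm). A sprung nose in its front clicks into a notch in the gauge's back: lifting the gauge takes up to about 12 N until it snaps free after some 3 mm; the hook clears the rail after 14 mm of lift, the nose stops rubbing after 55 mm
- stage_round: fixed tilting stage that holds the round sample; origin under its centre on the bench; base 85 x 104 mm, cheeks 54 mm high at y = +-46 mm with round knobs to y = +-56 mm
- tilt_round (a joint): tilt of the round sample's plate in rad: 0 is level, positive leans its face towards the stage's front (-x of the stage, towards the robot). Pivot along the stage's y axis at z = 42 mm, so stiff that light pushes do not turn it
- spot_round (a point): centre of the scribed ring (dark line, 22 mm across) on the top face of the round aluminium sample (68 mm across, 8 mm thick); the ring lies 12 mm to the stage's +y (left) side of the sample's centre. z axis square out of the surface
- stage_square: the other tilting stage, alike but with a square sample, 62 x 62 mm; leave it alone. Origin under its centre on the bench
- tape_roll: roll of tape lying flat, 65 mm across, 20 mm high; leave it alone
- note_block: block of notes, 70 x 70 x 10 mm; leave it alone
- beaker_tall: tall clear beaker, 44 mm across, 85 mm high; leave it alone
- marker: marker pen, 132 mm long, 14 mm thick; leave it alone
- eraser: eraser, 20 x 42 x 12 mm; leave it alone
Mind the look-alikes: they are no part of the job. Leave any pink or red look-alike of the gauge alone. What is shaped like the stage_round but yellow is not meant.

How it is judged:
By the outcome, as a careful person would: the job done as asked, in the order asked, and still so for the second after the job is handed in, while the arm keeps its last pose, push and grip.
It also fails if it takes over 43 s, if anything falls off the work surface, if the arm or the gripper's body presses on something with over 40 N, if the wrist force passes 120 N, or if a joint passes its speed limit or range.

## Working session

There is one attempt and no reset: what is moved stays moved. The work goes in short steps, Python scripts to look and compute and a shell command to move; the robot and the scene stay as the last step left them, time stands still between calls to the robot, and variables do not carry over. Pictures are saved under pics/ and viewed, and the job is handed in when it is done.

```bash
mkdir -p pics; ls; cat > h.py <<'E'
import numpy as np, cv2
from plant import readout, optics, ctrl
from scipy.spatial.transform import Rotation as R
def shot(n,f):
    im=optics.read_camera(n); cv2.imwrite('pics/'+f,cv2.cvtColor(im,cv2.COLOR_RGB2BGR)); return im
def proj(n,P):
    c=optics.calibration(n); return cv2.projectPoints(np.array(P,float).reshape(-1,1,3),np.array(c['rvec'],float),np.array(c['tvec'],float),np.array(c['mtx'],float),np.array(c['dist_coeffs'],float))[0].reshape(-1,2)
def ray(n,uv):
    c=optics.calibration(n); K=np.array(c['mtx'],float)
    u=cv2.undistortPoints(np.array(uv,float).reshape(-1,1,2),K,np.array(c['dist_coeffs'],float)).reshape(2)
    Rm=cv2.Rodrigues(np.array(c['rvec'],float))[0]; t=np.array(c['tvec'],float).reshape(3)
    d=Rm.T@np.array([u[0],u[1],1]); return -Rm.T@t, d/np.linalg.norm(d)
def atz(n,uv,z):
    o,d=ray(n,uv); return o+d*(z-o[2])/d[2]
def tri(uv1,uv2,n1='scene',n2='top'):
    o1,d1=ray(n1,uv1);o2,d2=ray(n2,uv2)
    A=np.stack([d1,-d2],1); s=np.linalg.lstsq(A,o2-o1,rcond=None)[0]
    p,q=o1+s[0]*d1,o2+s[1]*d2
    return (p+q)/2, np.linalg.norm(p-q)
E
python3 - <<'E'
from h import *
np.set_printoptions(precision=4,suppress=True)
for n in('scene','top'):
    shot(n,n+'0.png'); o,d=ray(n,[320,240]); print(n,o,d,optics.calibration(n)['mtx'])
    for th in ['gauge','grip','dock','rail','stage_round','spot_round','stage_square','foot']:
        print(th,[(np.round(np.array(x['xy'])*[640,480],1).tolist(),round(x['p'],2)) for x in optics.recognise(n,th)][:4])
print(readout.get_state())
E
```

```text
pics
scene [-0.035   0.8076  0.97  ] [ 0.4503 -0.6148 -0.6475] [[511.3352   0.     330.0102]
 [  0.     511.3352 236.3459]
 [  0.       0.       1.    ]]
gauge [([302.1, 289.6], 0.77), ([271.7, 335.5], 0.71), ([342.0, 308.0], 0.59)]
grip [([304.9, 287.9], 0.74), ([341.2, 314.4], 0.67), ([268.8, 335.6], 0.6)]
dock [([291.2, 319.9], 0.91)]
rail [([291.9, 319.4], 0.95)]
stage_round [([343.4, 248.9], 0.85)]
spot_round [([343.3, 240.5], 0.98), ([377.8, 276.7], 0.67)]
stage_square [([386.5, 216.9], 0.75), ([302.3, 225.5], 0.24)]
foot []
top [ 0.2818 -0.0522  1.4156] [ 0.2065  0.0082 -0.9784] [[578.1478   0.     321.6296]
 [  0.     578.1478 238.4389]
 [  0.       0.       1.    ]]
gauge [([167.3, 268.1], 0.82), ([231.0, 304.1], 0.77), ([228.9, 264.0], 0.75)]
grip [([225.4, 266.0], 0.92), ([165.8, 269.4], 0.86), ([232.7, 309.5], 0.65)]
dock [([235.9, 261.9], 0.79), ([226.8, 263.6], 0.52)]
rail [([344.3, 253.4], 0.29)]
stage_round [([342.6, 253.7], 0.93), ([316.3, 315.1], 0.83)]
spot_round [([317.2, 314.6], 0.67), ([344.7, 249.8], 0.62)]
stage_square [([236.1, 260.9], 0.73), ([423.9, 269.0], 0.65)]
foot []
{'time': 0.9, 'qpos': array([-1.412 ,  0.2863,  1.5767,  0.    ,  1.2786, -0.15  ]), 'dq': array([ 0.0002, -0.0002, -0.0003,  0.0016,  0.0006,  0.0004]), 'joint_efforts': array([  0.0003, -40.5966, -29.2943,  -0.0001,   0.0005,   0.    ]), 'eef_pos': array([ 0.2052, -0.643 ,  0.2313]), 'tcp_rot': array([ 0.8074, -0.5899,  0.    , -0.    ]), 'contact_force': array([-0.6374,  0.3925,  0.4188]), 'wrist_torque': array([0.0004, 0.001 , 0.0595]), 'opening': 0.9972359855637946}
```

View pics/scene0.png

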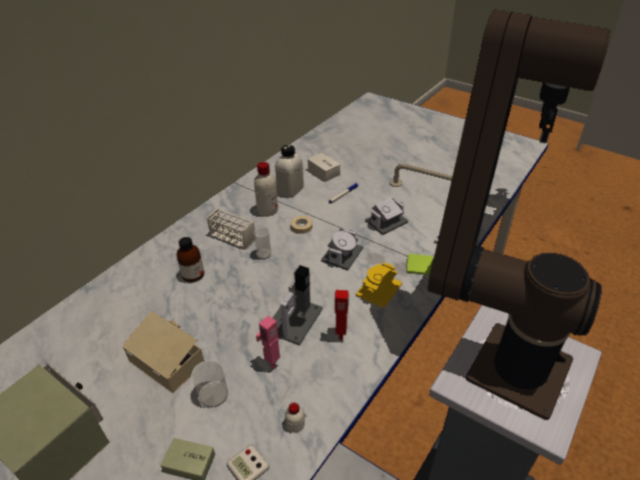

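View pics/top0.png

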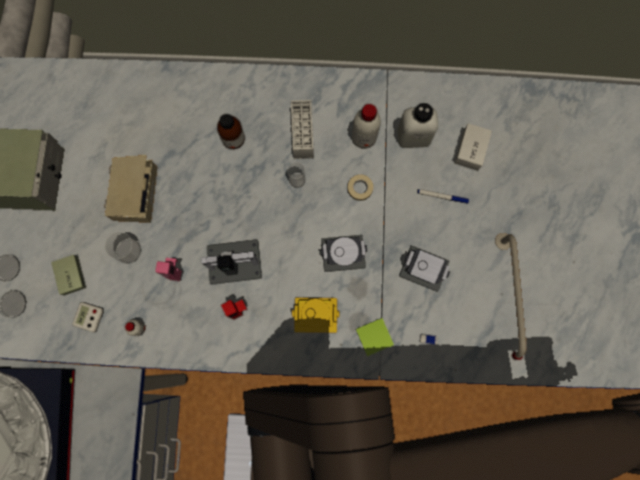

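```bash
python3 - <<'E'
import cv2
a=cv2.imread('pics/scene0.png')[190:380,230:430]; cv2.imwrite('pics/s0c.png',cv2.resize(a,(800,760)[:2] if 0 else (632,600),interpolation=cv2.INTER_CUBIC))
a=cv2.imread('pics/top0.png')[210:360,140:390-50]; cv2.imwrite('pics/t0c.png',cv2.resize(a,(800,600),interpolation=cv2.INTER_CUBIC))
E
```

```text
(no output)
```

View pics/s0c.png

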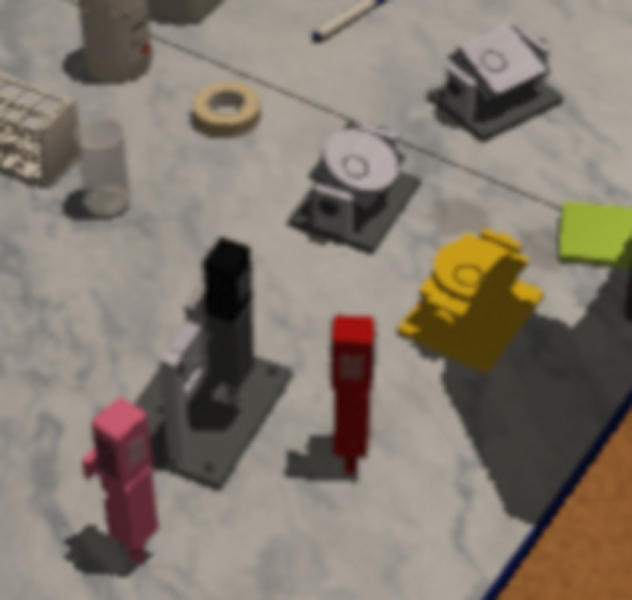

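View pics/t0c.png

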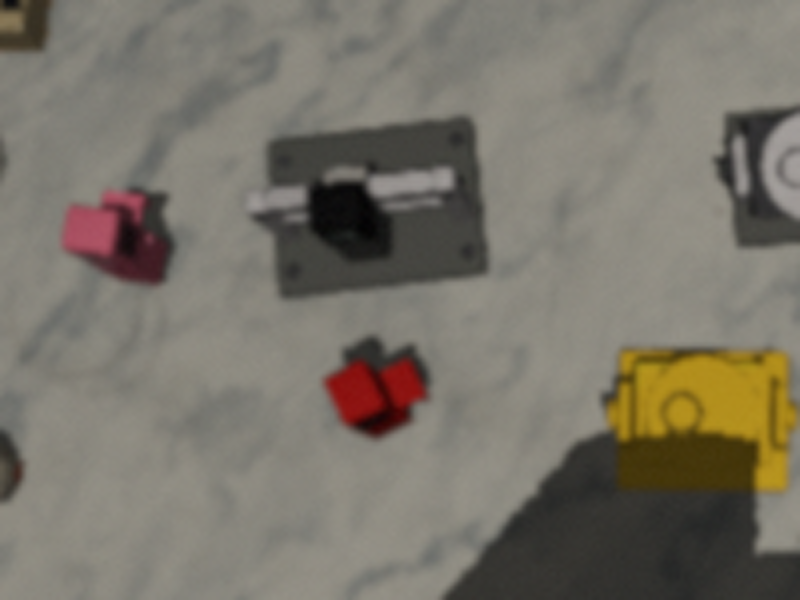

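```bash
cat >> h.py <<'E'
def zoom(src,f,x0,y0,w,h,s,g=0.6):
    a=cv2.imread('pics/'+src)[y0:y0+h,x0:x0+w]
    a=(255*(a/255.)**g).astype('uint8')
    a=cv2.resize(a,(w*s,h*s),interpolation=cv2.INTER_LANCZOS4)
    for i in range(0,w,10): cv2.line(a,(i*s,0),(i*s,6 if i%50 else 14),(0,255,255),1)
    for i in range(0,h,10): cv2.line(a,(0,i*s),(6 if i%50 else 14,i*s),(0,255,255),1)
    cv2.imwrite('pics/'+f,a)
E
python3 - <<'E'
from h import *
zoom('top0.png','t_d.png',195,230,75,60,10)
zoom('scene0.png','s_d.png',260,255,75,90,6)
zoom('top0.png','t_r.png',310,225,70,60,10)
zoom('scene0.png','s_r.png',310,220,70,60,10)
E
```

```text
(no output)
```

View pics/t_d.png

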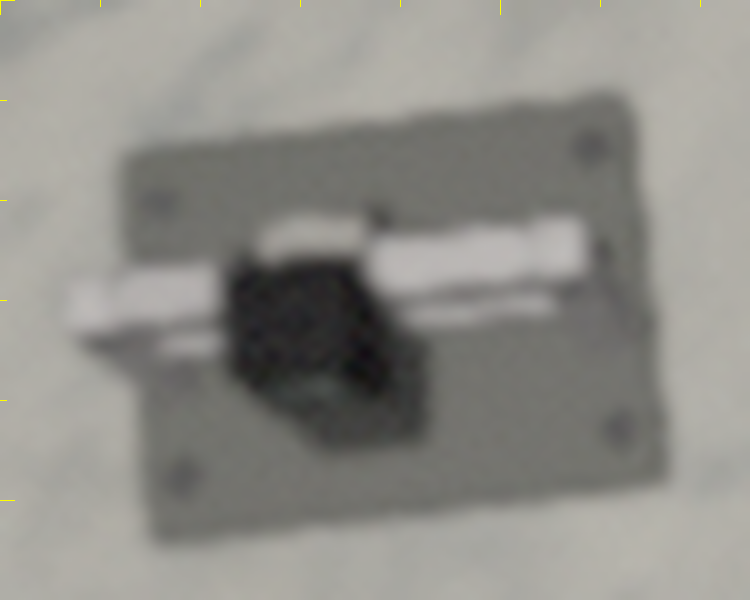

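View pics/s_d.png

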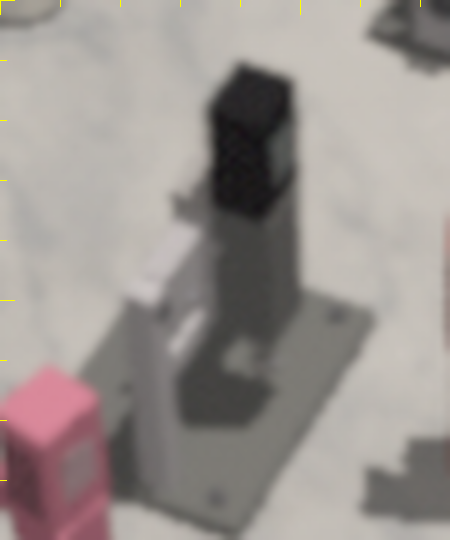

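View pics/t_r.png

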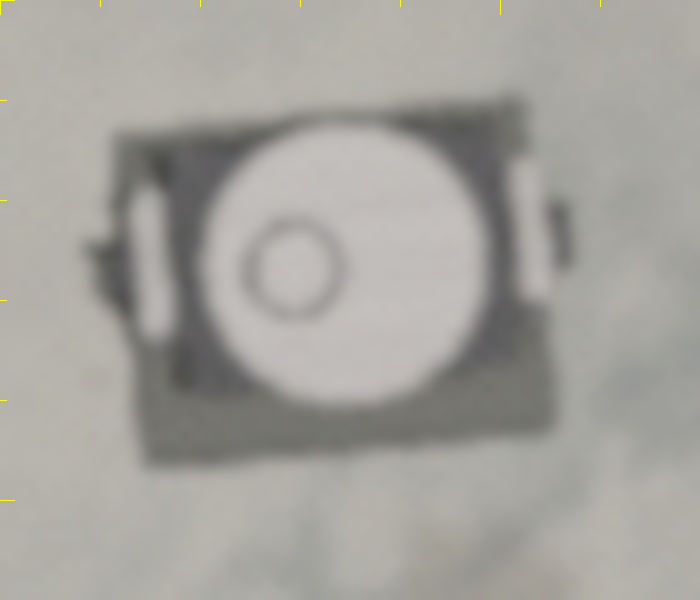

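View pics/s_r.png

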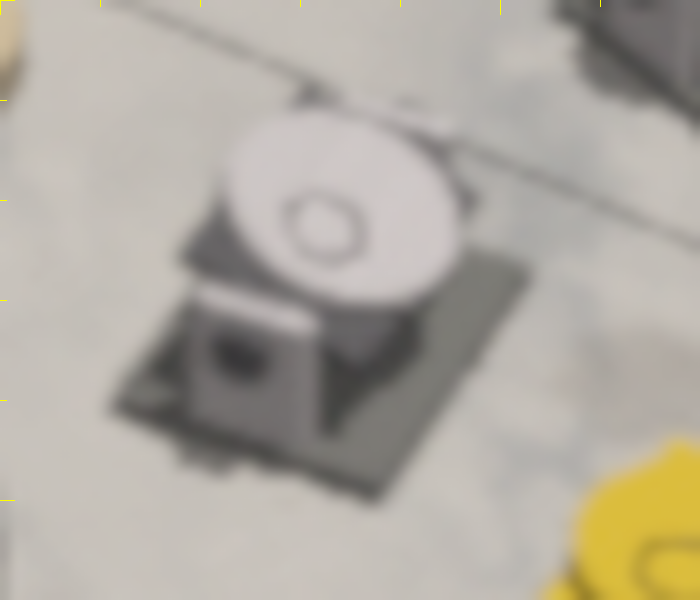

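```bash
cat > fit.py <<'E'
from h import *
from scipy.optimize import least_squares
np.set_printoptions(precision=4,suppress=True)
def Z(pts,x0,y0,s): return np.array([[x0+(a+.5)/s-.5,y0+(b+.5)/s-.5] for a,b in pts])
def Rz(a): return R.from_euler('z',a).as_matrix()
# dock + gauge
ti=Z([(125,152),(630,95),(665,482),(155,543)],195,230,10); tm=np.array([[60,65,10],[60,-65,10],[-40,-65,10],[-40,65,10]])/1e3
si=Z([(375,315),(240,533)],260,255,6); sm=np.array([[-40,-65,10],[-40,65,10]])/1e3
gi=Z([(243,63),(297,80),(267,128),(208,105)],260,255,6); gm=np.array([[-6.5,-15,185],[-32.5,-15,185],[-32.5,15,185],[-6.5,15,185]])/1e3
def W(p,m): return m@Rz(p[2]).T+[p[0],p[1],0]
def res(p):
    return np.r_[(proj('top',W(p,tm))-ti).ravel(),(proj('scene',W(p,sm))-si).ravel(),(proj('scene',W(p,gm))-gi).ravel()]
o=least_squares(res,[.5,.2,0]); print('dock',o.x,'\n',o.fun.reshape(-1,2))
p=o.x
G=W(p,gm); print('gauge axis',W(p,np.array([[-.0195,0,.1575]])))
for n in('top','scene'):
    im=cv2.imread(f'pics/{n}0.png'); 
    print(n,proj(n,G).ravel(), proj(n,W(p,np.array([[-.0195,0,.03]]))))
# triangulated check of head top from independent views is in zoom overlay
for n,(x0,y0,w,h,s) in {'top':(195,230,75,60,10),'scene':(260,255,75,90,6)}.items():
    zoom(n+'0.png','ov.png',x0,y0,w,h,s); im=cv2.imread('pics/ov.png')
    def L(P,c):
        q=((proj(n,P)-[x0,y0]+.5)*s-.5).astype(int); cv2.polylines(im,[q.reshape(-1,1,2)],True,c,1)
    L(G,(0,255,0)); g2=gm.copy(); g2[:,2]=.13; L(W(p,g2),(255,0,0)); L(W(p,tm),(0,0,255))
    L(W(p,np.array([[-6,54,122],[-6,-54,122],[6,-54,122],[6,54,122]])/1e3),(255,0,255))
    cv2.imwrite(f'pics/ov_{n}.png',im)
E
python3 fit.py
```

```text
dock [0.5051 0.1703 0.1577] 
 [[-1.6768 -0.4449]
 [-0.2178 -0.3782]
 [-0.111   0.5594]
 [-1.8131  0.1791]
 [ 1.8835 -1.0563]
 [ 0.0887 -0.1268]
 [-0.1896 -1.5419]
 [ 1.0916 -0.9805]
 [-0.1628 -0.4704]
 [-0.7475 -0.16  ]]
gauge axis [[0.4858 0.1672 0.1575]]
top [228.6653 254.1094 229.6085 265.8845 215.7977 267.3816 214.9127 255.6006] [[232.7096 271.7048]]
scene [299.8937 263.5414 310.1749 266.9362 303.9206 275.4463 293.5025 271.9234] [[304.4669 315.8166]]
```

View pics/ov_top.png

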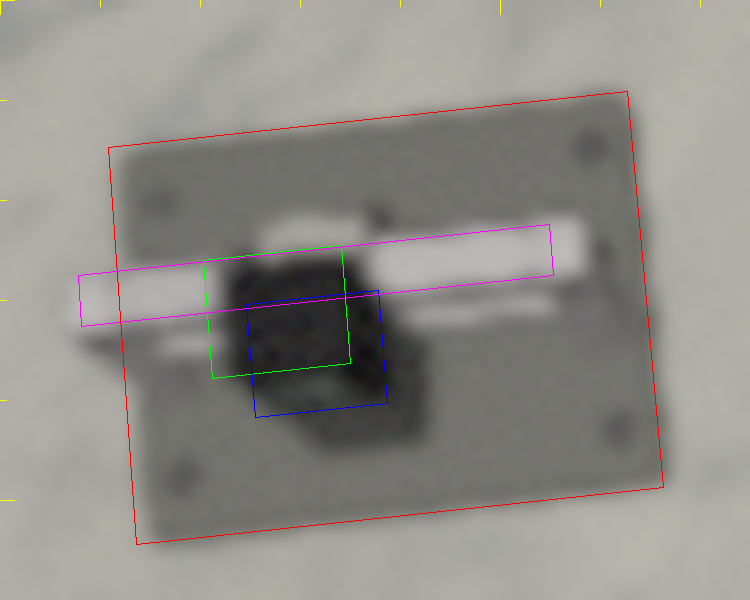

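View pics/ov_scene.png

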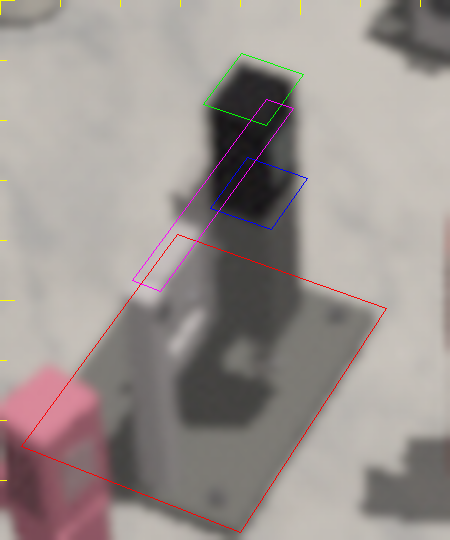

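```bash
python3 - <<'E'
from h import *
zoom('top0.png','t_h.png',210,248,36,30,20,0.35)
zoom('scene0.png','s_h.png',288,260,30,36,16,0.35)
a=cv2.imread('pics/t_h.png');b=cv2.imread('pics/s_h.png')
b=np.vstack([b,np.zeros((24,480,3),'uint8')]);b=b
cv2.imwrite('pics/hh.png',cv2.resize(np.hstack([a[:600],cv2.resize(b,(480,600))]),(800,400)))
cv2.imwrite('pics/hh2.png',a)
E
```

```text
(no output)
```

View pics/hh2.png

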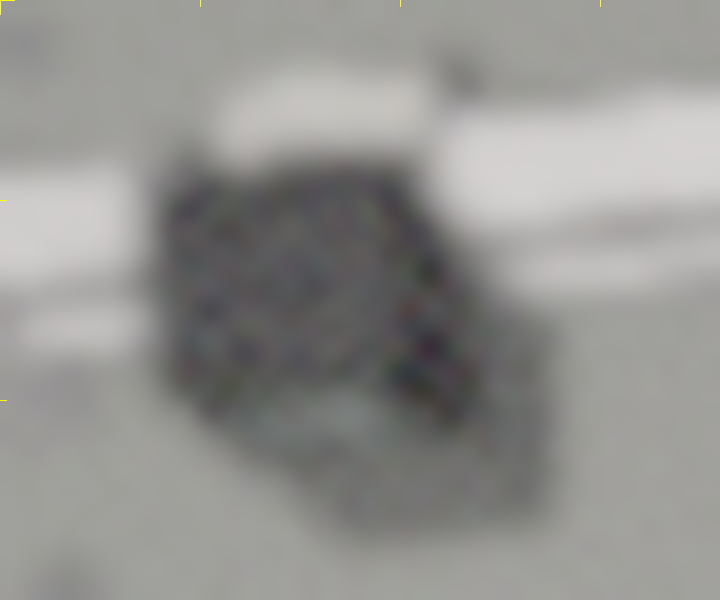

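View pics/s_h.png

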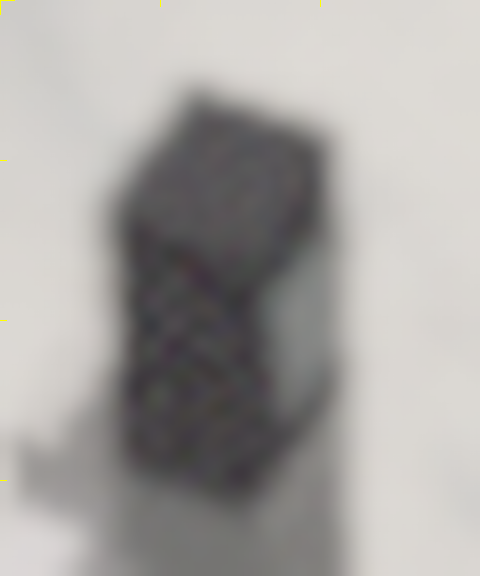

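```bash
cat > fit2.py <<'E'
from h import *
from scipy.optimize import least_squares
np.set_printoptions(precision=4,suppress=True)
def Z(pts,x0,y0,s): return np.array([[x0+(a+.5)/s-.5,y0+(b+.5)/s-.5] for a,b in np.atleast_2d(pts)])
def Rz(a): return R.from_euler('z',a).as_matrix()
T=lambda p:Z(p,195,230,10); S=lambda p:Z(p,260,255,6); TR=lambda p:Z(p,310,225,10); SR=lambda p:Z(p,310,220,10)
td=T([(122,150),(632,93),(667,484),(152,545)]); tm=np.array([[60,65,10],[60,-65,10],[-40,-65,10],[-40,65,10]])/1e3
sd=S([(377,314),(240,536)]); sm=np.array([[-40,-65,10],[-40,65,10]])/1e3
th=np.array([[224.1,261.6]]); sh=np.array([[301.25,270.7]]); hm=np.array([[-.0195,0,.185]])
rail=T([(68,305),(588,248)])
# round stage
tb=TR([(112,133),(528,95),(557,430),(143,468)]); bm=np.array([[42.5,52,8],[42.5,-52,8],[-42.5,-52,8],[-42.5,52,8]])/1e3
sb=SR([(535,268),(378,505),(108,405)]); sbm=np.array([[-42.5,-52,8],[-42.5,52,8],[42.5,52,8]])/1e3
tc=TR([(152,262),(528,228)]); tcm=np.array([[0,46,54],[0,-46,54]])/1e3
sc=SR([(258,305)]); scm=tcm[:1]
tdk=TR([(202,263),(488,263),(345,122),(345,405),(243,163),(446,160),(446,366),(243,365)])
sdk=SR([(228,180),(310,108),(463,235),(375,303),(250,130),(400,140),(440,180),(290,270),(245,230)])
tr=TR([(294,269)]); sr=SR([(326,228)])
def W(p,m): return m@Rz(p[2]).T+[p[0],p[1],0]
def plate(s,m):  # m in plate frame, pivot z 42
    t=s[3]; Ry=R.from_euler('y',-t).as_matrix()
    return W(s,m@Ry.T+[0,0,.042])
a=np.linspace(0,2*np.pi,721)
def disc(s): return plate(s,np.stack([.034*np.cos(a),.034*np.sin(a),0*a+s[4]],1))
def near(poly,pts):
    d=np.linalg.norm(pts[:,None]-poly[None],axis=2); i=d.argmin(1)
    c=poly.mean(0); 
    return np.linalg.norm(pts-c,axis=1)-np.linalg.norm(poly[i]-c,axis=1)
def res(v):
    d=v[:3];s=v[3:8];ct,cs=v[8:10],v[10:12];L=v[12]
    P=lambda n,X:proj(n,X)+(ct if n=='top' else cs)
    rm=np.array([[0,L,.122],[0,-L,.122]])
    rg=plate(s,np.array([[0,.012,s[4]]]))
    e=[P('top',W(d,tm))-td,P('scene',W(d,sm))-sd,2*(P('top',W(d,hm))-th),2*(P('scene',W(d,hm))-sh),P('top',W(d,rm))-rail,
       P('top',W(s,bm))-tb,P('scene',W(s,sbm))-sb,P('top',W(s,tcm))-tc,P('scene',W(s,scm))-sc,
       near(P('top',disc(s)),tdk),near(P('scene',disc(s)),sdk),2*(P('top',rg)-tr),2*(P('scene',rg)-sr),
       ct/2,cs/2]
    return np.concatenate([np.ravel(x) for x in e])
if __name__=='__main__':
  o=least_squares(res,[.5,.17,.15,.5,-.1,.1,.3,.012,0,0,0,0,.06]); v=o.x
  J=np.linalg.inv(o.jac.T@o.jac); print(v); print('sd',np.sqrt(np.diag(J)*2*o.cost/(len(o.fun)-13)))
  print(o.fun)
  d=v[:3];s=v[3:8]
  print('gauge axis',W(d,np.array([[-.0195,0,.1575]])),'spot',plate(s,np.array([[0,.012,s[4]]])),'tilt deg',np.degrees(s[3]))
  np.save('fit.npy',v)
  for n,(x0,y0,w,h,sc_) in {'top':(310,225,70,60,10),'scene':(310,220,70,60,10)}.items():
    zoom(n+'0.png','ov.png',x0,y0,w,h,sc_); im=cv2.imread('pics/ov.png'); off=v[8:10] if n=='top' else v[10:12]
    def L(P,c):
        q=((proj(n,P)+off-[x0,y0]+.5)*sc_-.5).astype(int); cv2.polylines(im,[q.reshape(-1,1,2)],True,c,1)
    L(disc(s),(0,255,0)); L(plate(s,np.stack([.011*np.cos(a),.012+.011*np.sin(a),0*a+s[4]],1)),(0,0,255)); L(W(s,bm),(255,0,0))
    cv2.imwrite(f'pics/ovr_{n}.png',im)
E
python3 fit2.py
```

```text
[ 0.5043  0.1702  0.166   0.5495 -0.096   0.1396  0.3175  0.0199  1.1509
 -0.0381 -0.7345  0.7818  0.0595]
sd [0.0016 0.0016 0.0056 0.0018 0.0017 0.0067 0.0232 0.001  0.6932 0.6774
 0.6016 0.489  0.0008]
[-0.4047  0.2633  0.5239 -0.0937  0.9654  0.409  -0.205   0.4646  0.9547
 -0.1529 -0.0865  0.2601 -1.2479 -1.107   0.4727 -0.8571 -0.034   0.3732
 -0.0762  0.0094 -0.1902 -0.0412 -0.2932  0.0008  0.4949  0.0142 -0.0989
  0.089  -0.1136  0.7127  0.2424 -0.4801 -0.4837  0.1746 -0.0514  0.0532
  0.4753 -0.0254 -0.7652  0.9845  0.1751 -0.0155  0.1287 -0.1014  0.3468
  0.2417  0.1233  0.1369 -0.2385  0.1221  0.1456  0.2737 -0.0792 -0.4115
 -0.4905 -0.4873 -0.2693  0.41    0.12   -0.1059  0.1398  0.5755 -0.019
 -0.3673  0.3909]
gauge axis [[0.485  0.167  0.1575]] spot [[ 0.5417 -0.085   0.0609]] tilt deg 18.18983707636606
```

```bash
python3 -c "
import cv2,numpy as np
a=cv2.imread('pics/ovr_top.png');b=cv2.imread('pics/ovr_scene.png');cv2.imwrite('pics/ovr.png',cv2.resize(np.hstack([a,b]),(800,343)))"
```

```text
(no output)
```

View pics/ovr_scene.png

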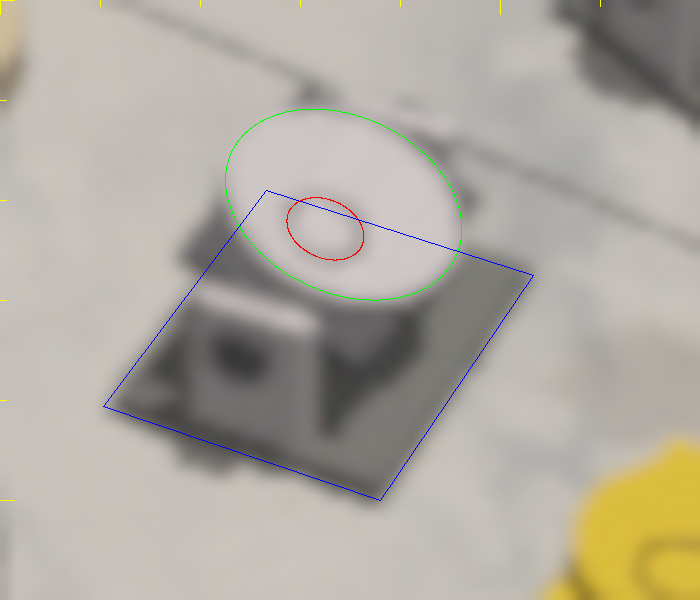

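View pics/ovr_top.png

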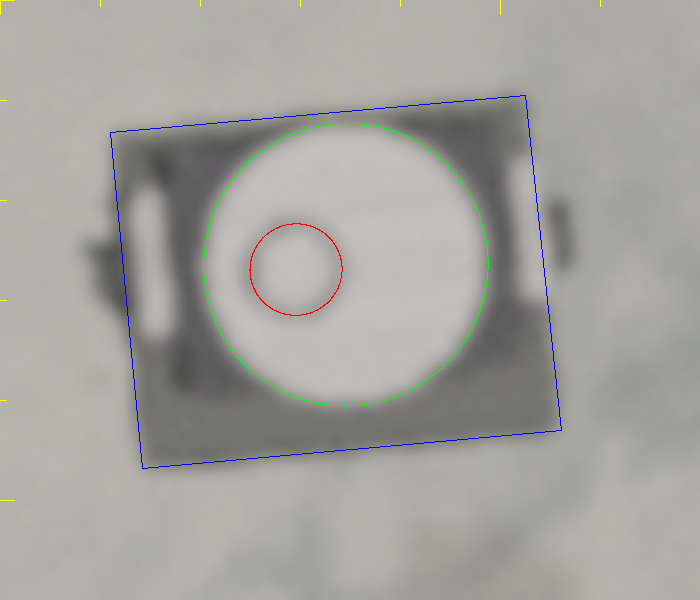

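```bash
python3 - <<'E'
from h import *
np.set_printoptions(precision=4,suppress=True)
print(tri([398,167],[505,239])); print(tri([396,183],[500,241]))
for z in (0,.1,.2,.3): print(z,atz('top',[517,362],z),atz('top',[512,238],z),atz('scene',[450,177],z))
s=readout.get_state(); print(R.from_quat(s['tcp_rot']).as_matrix())
zoom('scene0.png','fa.png',370,140,140,90,5,.6)
E
```

```text
(array([ 0.5884, -0.4824,  0.0765]), np.float64(0.001384335989851293))
(array([ 0.5974, -0.4931,  0.005 ]), np.float64(0.0020401263852805425))
0 [ 0.3006 -0.5324  0.    ] [ 0.6087 -0.5253  0.    ] [ 0.4637 -0.638   0.    ]
0.1 [ 0.2993 -0.4984  0.1   ] [ 0.5856 -0.4919  0.1   ] [ 0.4123 -0.489   0.1   ]
0.2 [ 0.298  -0.4645  0.2   ] [ 0.5625 -0.4585  0.2   ] [ 0.3609 -0.3399  0.2   ]
0.3 [ 0.2966 -0.4306  0.3   ] [ 0.5394 -0.4251  0.3   ] [ 0.3095 -0.1909  0.3   ]
[[ 0.3039 -0.9527  0.    ]
 [-0.9527 -0.3039 -0.    ]
 [ 0.     -0.     -1.    ]]
```

View pics/fa.png

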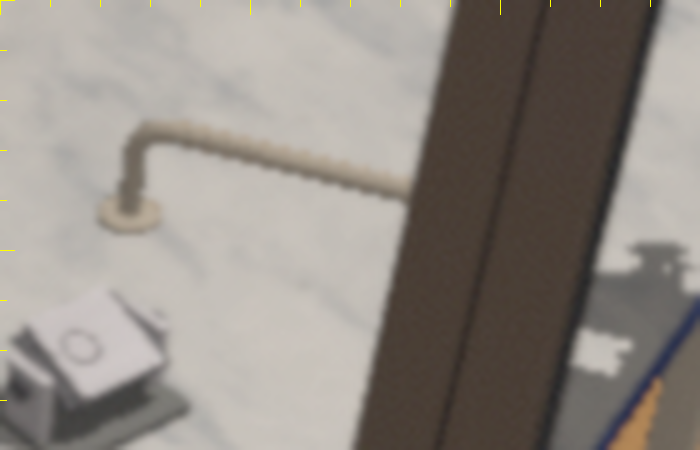

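```bash
python3 -m crank '0 0 -40 0 0 0.143; -42 -42 0 0 0 0; -42 -42 0 0 0 0; -42 -42 0 0 0 0; -42 -42 0 0 0 0' 1 60; python3 -m crank '-42 -42 0 0 0 0; -42 -42 0 0 0 0; -42 -42 0 0 0 0; -57 -14 0 0 0 0; -57 -14 0 0 0 0'; python3 -m crank '-57 -14 0 0 0 0; -57 -14 0 0 0 0; -57 -14 0 0 0 0; -50 -14 0 0 0 0'
cat >> h.py <<'E'
def plan(pos,x,z):
    "tool-frame shift (mm) and turn to pose with TCP pos, tool x, tool z"
    s=readout.get_state(); A=R.from_quat(s['tcp_rot']); z=np.array(z,float);z/=np.linalg.norm(z);x=np.array(x,float);x-=z*(x@z);x/=np.linalg.norm(x)
    B=R.from_matrix(np.stack([x,np.cross(z,x),z],1))
    print('t',round(s['time'],2),'tcp',s['eef_pos'],'shift',A.inv().apply(np.array(pos)-s['eef_pos'])*1e3,'turn',(A.inv()*B).as_rotvec(),'F',s['contact_force'],'op',s['opening'])
E
python3 - <<'E'
from h import *
np.set_printoptions(precision=4,suppress=True)
plan([.485,.167,.24],[.165,-.986,0],[0,0,-1])
shot('scene','s1.png');shot('top','t1.png')
zoom('top1.png' if 0 else 't1.png','a.png',180,210,100,80,8)
zoom('s1.png','b.png',240,200,120,120,5)
E
```

```text
time: 1.52
eef_pos: [0.344, -0.448, 0.2716]
tcp_rot: [0.763, -0.646, 0.0, 0.0]
contact_force: [0.2, -0.1, 0.0]
opening: 0.998
time: 2.15
eef_pos: [0.4556, -0.1856, 0.2714]
tcp_rot: [0.763, -0.646, 0.0, -0.0]
contact_force: [0.3, 0.5, 0.6]
opening: 0.999
time: 2.65
eef_pos: [0.474, 0.0418, 0.2718]
tcp_rot: [0.763, -0.646, 0.001, -0.0]
contact_force: [-0.0, -0.3, 0.9]
opening: 1.0
t 2.65 tcp [0.474  0.0418 0.2718] shift [-121.6957  -31.5459   31.7834] turn [-0.0013 -0.0003  0.0005] F [-0.013  -0.2578  0.9151] op 1.000346723135406
```

View pics/a.png

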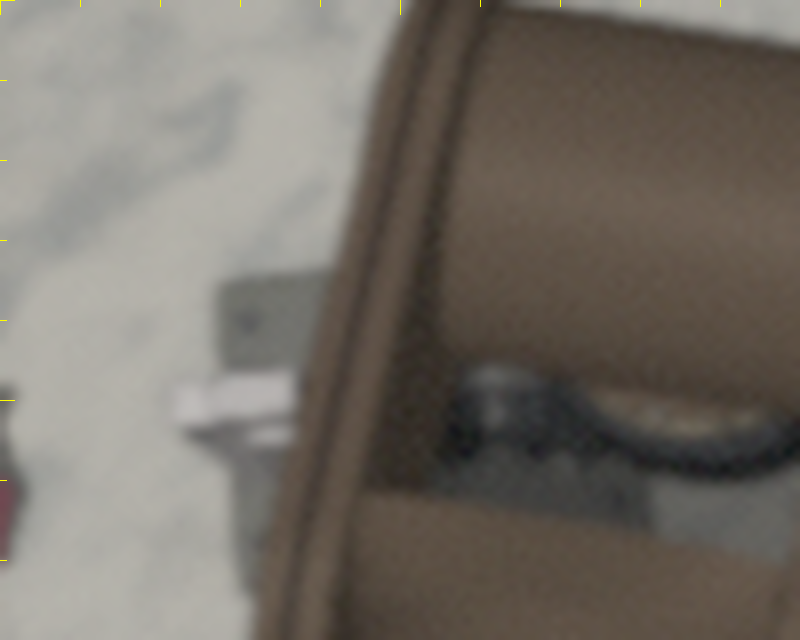

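View pics/b.png

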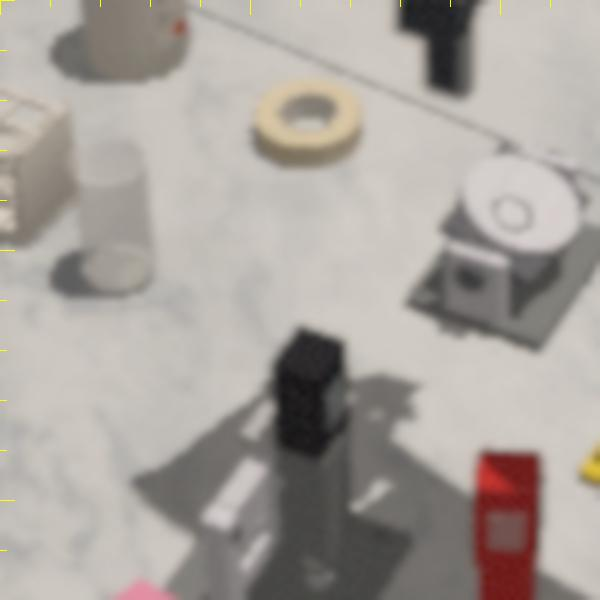

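```bash
python3 -m crank '-60 -15 0 0 0 0; -61 -16 0 0 0 0; 0 0 32 0 0 0;0 0 0 0 0 0'
python3 - <<'E'
from h import *
np.set_printoptions(precision=4,suppress=True)
plan([.485,.167,.24],[.165,-.986,0],[0,0,-1])
shot('scene','s2.png');shot('top','t2.png')
s=readout.get_state();v=np.load('fit.npy')
M=R.from_quat(s['tcp_rot']).as_matrix();p=s['eef_pos']
zoom('s2.png','b.png',250,190,100,120,6)
im=cv2.imread('pics/b.png')
def D(P,c):
    q=((proj('scene',P)+v[10:12]-[250,190]+.5)*6-.5)[0].astype(int); cv2.circle(im,tuple(int(i) for i in q),3,c,-1)
for dx in(-.0425,.0425):
  for dy in (-.011,.011): D(p+M@[dx,dy,-.013],(0,255,0))
D(p,(0,0,255))
cv2.imwrite('pics/b.png',im)
E
```

```text
time: 3.25
eef_pos: [0.483, 0.1635, 0.2366]
tcp_rot: [0.764, -0.646, -0.002, 0.002]
contact_force: [-0.4, 0.1, -0.2]
opening: 0.999
t 3.25 tcp [0.483  0.1635 0.2366] shift [-3.1584 -2.5052 -3.3931] turn [ 0.006  -0.0002  0.0009] F [-0.3995  0.0831 -0.2084] op 0.998862643328563
```

View pics/b.png

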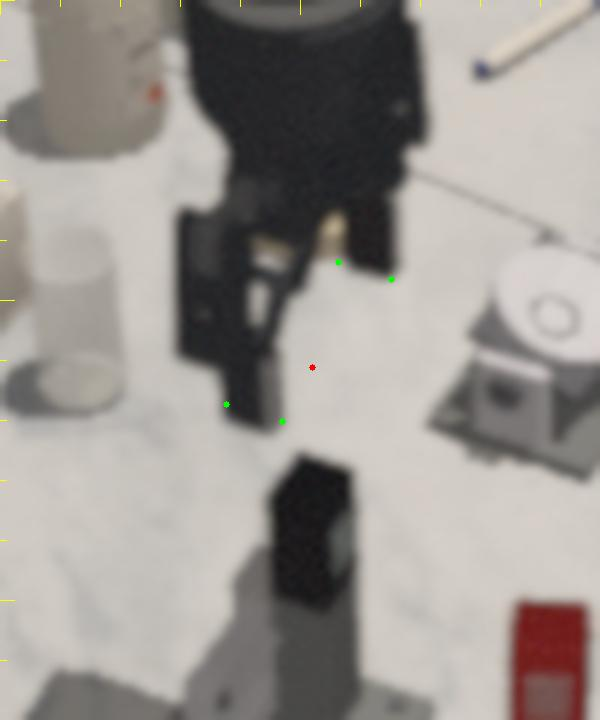

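View pics/t2.png

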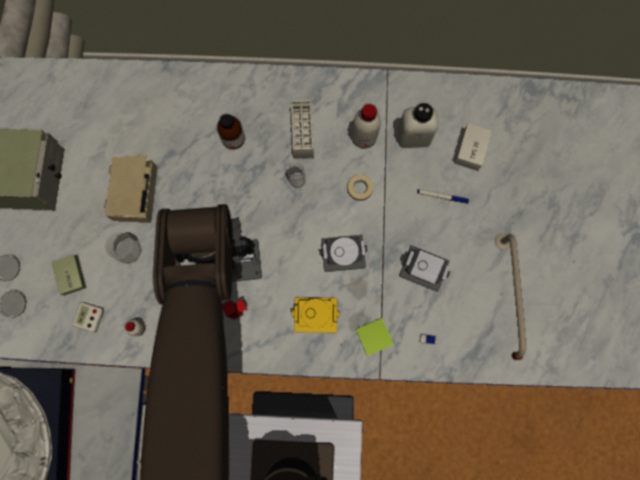

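```bash
python3 -m crank '-3 -2.5 25 0 0 0; 0 0 35 0 0 0; 0 0 34 0 0 0;0 0 0 0 0 0'
python3 - <<'E'
from h import *
np.set_printoptions(precision=4,suppress=True)
plan([.485,.167,.139],[.165,-.986,0],[0,0,-1])
shot('scene','s3.png')
zoom('s3.png','b.png',250,190,100,120,6)
E
```

```text
time: 3.85
eef_pos: [0.4856, 0.1657, 0.1439]
tcp_rot: [0.763, -0.647, -0.001, 0.002]
contact_force: [-0.0, 0.9, 0.1]
opening: 1.003
t 3.85 tcp [0.4856 0.1657 0.1439] shift [-1.3765  0.4012  4.9372] turn [ 0.0043  0.0001 -0.002 ] F [-0.021   0.8803  0.0813] op 1.0028765422867523
```

View pics/b.png

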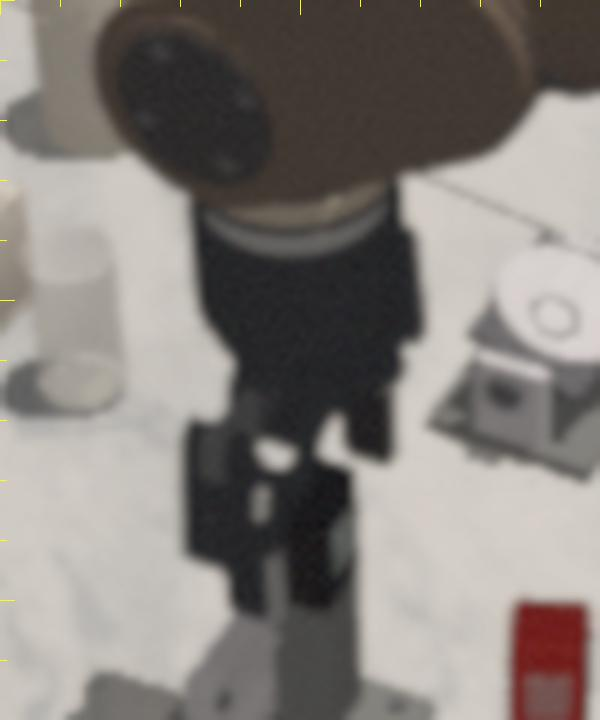

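```bash
python3 -m crank '-1 0 3 0 0 0; 0 0 0 0 0 0' ; python3 -m crank '0 0 0 0 0 0;0 0 0 0 0 0;0 0 0 0 0 0;0 0 0 0 0 0;0 0 0 0 0 0' -1 70;python3 -m crank '0 0 0 0 0 0;0 0 0 0 0 0;0 0 0 0 0 0'
python3 - <<'E'
from h import *
np.set_printoptions(precision=4,suppress=True)
plan([.485,.167,.139],[.165,-.986,0],[0,0,-1])
shot('scene','s4.png')
zoom('s4.png','b.png',250,190,100,120,6)
E
```

```text
time: 4.15
eef_pos: [0.4876, 0.168, 0.1441]
tcp_rot: [0.763, -0.646, 0.001, -0.001]
contact_force: [0.5, 0.4, 0.6]
opening: 0.999
time: 4.78
eef_pos: [0.4866, 0.1678, 0.1426]
tcp_rot: [0.763, -0.646, 0.0, 0.0]
contact_force: [-1.4, -1.8, 2.7]
opening: 0.342
time: 5.15
eef_pos: [0.4866, 0.1678, 0.1426]
tcp_rot: [0.763, -0.646, 0.0, 0.0]
contact_force: [-1.7, -1.6, 4.0]
opening: 0.343
t 5.15 tcp [0.4866 0.1678 0.1426] shift [0.5618 1.7246 3.6282] turn [-0.     -0.0003  0.0001] F [-1.6589 -1.5818  4.0167] op 0.3428348362007936
```

View pics/b.png

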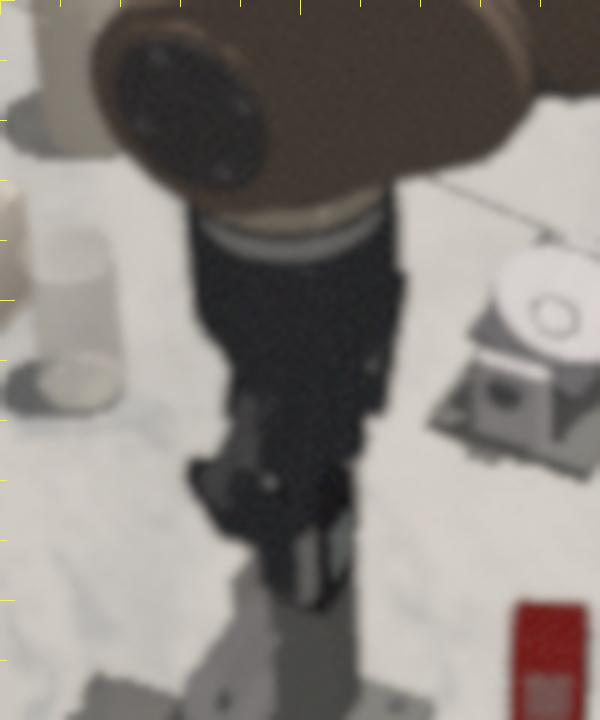

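```bash
python3 -m crank '0 0 -3 0 0 0; 0 0 -3 0 0 0; 0 0 -4 0 0 0; 0 0 -8 0 0 0; 0 0 -12 0 0 0'; python3 -m crank '0 0 -15 0 0 0; 0 0 -20 0 0 0; 0 0 -30 0 0 0; 0 0 0 0 0 0'
python3 - <<'E'
from h import *
np.set_printoptions(precision=4,suppress=True)
plan([.485,.167,.139],[.165,-.986,0],[0,0,-1])
shot('scene','s5.png');shot('top','t5.png')
zoom('s5.png','b.png',250,190,100,120,6)
E
```

```text
time: 5.82
eef_pos: [0.4848, 0.1679, 0.1713]
tcp_rot: [0.763, -0.646, -0.002, 0.002]
contact_force: [-3.3, -0.6, -3.7]
opening: 0.342
time: 6.32
eef_pos: [0.4893, 0.1684, 0.2423]
tcp_rot: [0.763, -0.646, 0.004, -0.004]
contact_force: [-0.0, -0.2, -1.9]
opening: 0.343
t 6.33 tcp [0.4893 0.1684 0.2423] shift [  0.655    5.5891 103.2747] turn [-0.0108 -0.0002 -0.    ] F [-0.04   -0.2252 -1.9227] op 0.3426599317368649
```

View pics/b.png

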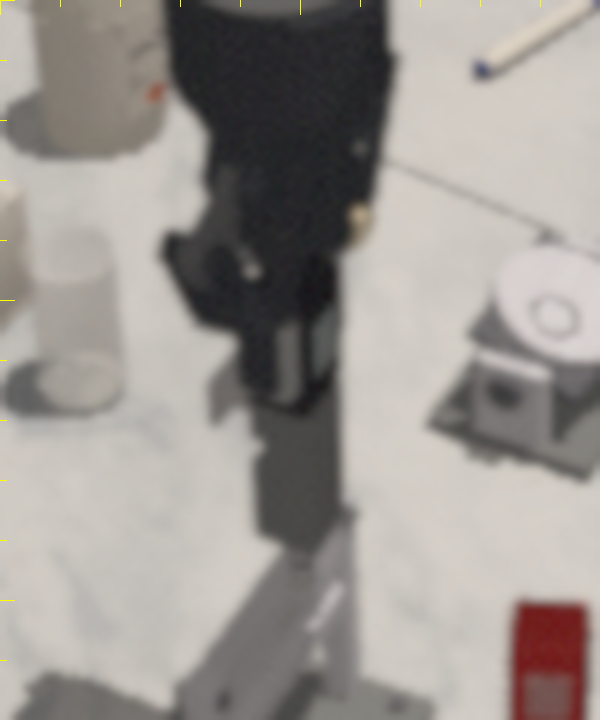

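```bash
python3 -m crank '0 0 -60 0 0 0; 0 0 0 0 0 0'
cat > tgt.py <<'E'
from h import *
np.set_printoptions(precision=4,suppress=True)
v=np.load('fit.npy'); yaw,t,h=v[5],v[6],v[7]
def setup(yaw=yaw,t=t,h=h,x=v[3],y=v[4]):
    Rz=R.from_euler('z',yaw).as_matrix(); Rt=Rz@R.from_euler('y',-t).as_matrix()
    n=Rt[:,2]; spot=Rt@[0,.012,h]+[x,y,.042]; return spot,n,-Rt[:,1]
spot,n,tx=setup()
L=.1126
E
python3 - <<'E'
from tgt import *
print(spot,n,tx)
plan(spot+n*(L+.06),tx,-n)
E
```

```text
time: 6.68
eef_pos: [0.4888, 0.1683, 0.3017]
tcp_rot: [0.763, -0.646, 0.003, -0.004]
contact_force: [0.3, 0.7, -2.3]
opening: 0.34
[ 0.5417 -0.085   0.0609] [-0.3091 -0.0434  0.95  ] [ 0.1392 -0.9903 -0.    ]
t 6.67 tcp [0.4888 0.1683 0.3017] shift [257.1337  44.2258  76.538 ] turn [0.308  0.0041 0.026 ] F [ 0.3264  0.7449 -2.262 ] op 0.3403173432494388
```

```bash
python3 -m crank '60 10 0 0 0 0; 60 10 0 0 0 0;60 10 0 0 0 0;60 10 0 0 0 0; 17 4 0 0.15 0 0.02'; python3 -m crank '0 0 0 0.158 0 0; 0 0 0 0 0 0; 0 0 0 0 0 0'
python3 - <<'E'
from tgt import *
plan(spot+n*(L+.04),tx,-n)
shot('scene','s6.png');shot('top','t6.png')
E
```

```text
time: 7.3
eef_pos: [0.4859, -0.0957, 0.2947]
tcp_rot: [0.753, -0.653, 0.048, -0.058]
contact_force: [0.4, 0.5, -2.6]
opening: 0.341
time: 7.68
eef_pos: [0.4854, -0.0926, 0.2966]
tcp_rot: [0.748, -0.646, 0.099, -0.116]
contact_force: [1.0, 0.1, -2.1]
opening: 0.344
t 7.67 tcp [ 0.4854 -0.0926  0.2966] shift [ 0.4854 18.5996 89.2692] turn [0.012  0.0039 0.0054] F [ 0.9513  0.1446 -2.1379] op 0.34430695556693147
```

View pics/s6.png

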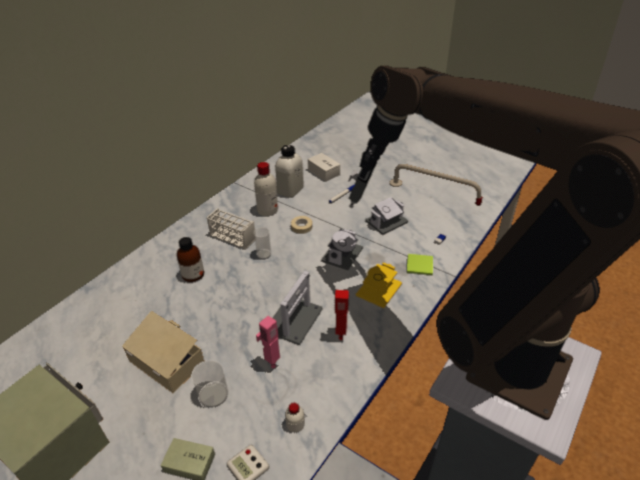

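View pics/t6.png

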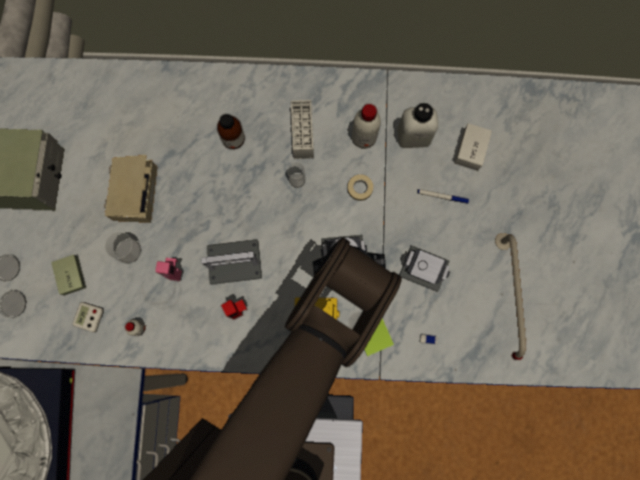

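```bash
python3 -m crank '1 9 30 0.012 0.004 0.005; 0 9 35 0 0 0; 0 0 20 0 0 0; 0 0 0 0 0 0'
cat > look.py <<'E'
import sys
from tgt import *
def look(f,x0,y0,w,h,s_,cam='scene'):
    s=readout.get_state();M=R.from_quat(s['tcp_rot']).as_matrix();p=s['eef_pos']
    plan(spot+n*(L+.02),tx,-n)
    print('foot est',p+M[:,2]*L,'spot',spot,'height along n',(p+M[:,2]*L-spot)@n, 'angle err deg',np.degrees(np.arccos(min(1,-M[:,2]@n))))
    shot(cam,f+'.png'); zoom(f+'.png',f+'z.png',x0,y0,w,h,s_); im=cv2.imread(f'pics/{f}z.png'); cv2.imwrite(f'pics/{f}r.png',im)
    off=v[10:12] if cam=='scene' else v[8:10]
    def Lp(P,c,cl=True):
        q=((proj(cam,P)+off-[x0,y0]+.5)*s_-.5).round().astype(int); cv2.polylines(im,[q.reshape(-1,1,2)],cl,c,1)
    G=lambda P: p+(np.array(P,float)@np.array([[0,-1,0],[1,0,0],[0,0,1]]).T if 0 else np.stack([-np.array(P,float)[:,1],-np.array(P,float)[:,0],L-np.array(P,float)[:,2]],1))@M.T
    for z,c in ((.03,(0,255,0)),(.1,(0,255,0))):
        Lp(G([[.013,.013,z],[.013,-.013,z],[-.013,-.013,z],[-.013,.013,z]]),c)
    a=np.linspace(0,2*np.pi,40); Lp(G(np.stack([.006*np.cos(a),.006*np.sin(a),0*a],1)),(0,0,255))
    B=np.stack([np.cross(n,tx),tx],1); Lp(spot+.011*(np.stack([np.cos(a),np.sin(a)],1)@B.T),(255,0,0))
    cv2.imwrite(f'pics/{f}z.png',im)
if __name__=='__main__':
    a=sys.argv; look(a[1],*map(int,a[2:7]),*(a[7:8]))
E
python3 look.py s7 300 130 100 140 5
```

```text
time: 8.28
eef_pos: [0.4945, -0.0914, 0.2089]
tcp_rot: [0.746, -0.647, 0.102, -0.119]
contact_force: [-1.1, -0.2, -2.0]
opening: 0.343
t 8.28 tcp [ 0.4945 -0.0914  0.2089] shift [ 0.2177  0.98   22.9147] turn [0.0018 0.0024 0.0013] F [-1.0656 -0.2222 -2.0049] op 0.34253107136633054
foot est [ 0.5291 -0.0863  0.1019] spot [ 0.5417 -0.085   0.0609] height along n 0.042913831429952504 angle err deg 0.17202224128916616
```

View pics/s7z.png

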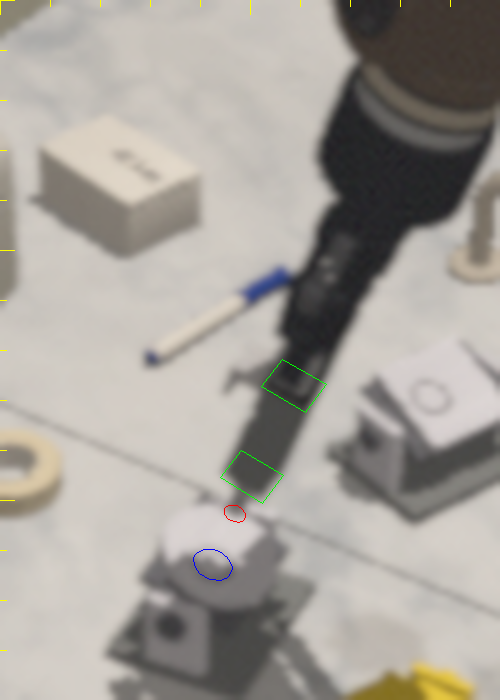

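View pics/s7r.png

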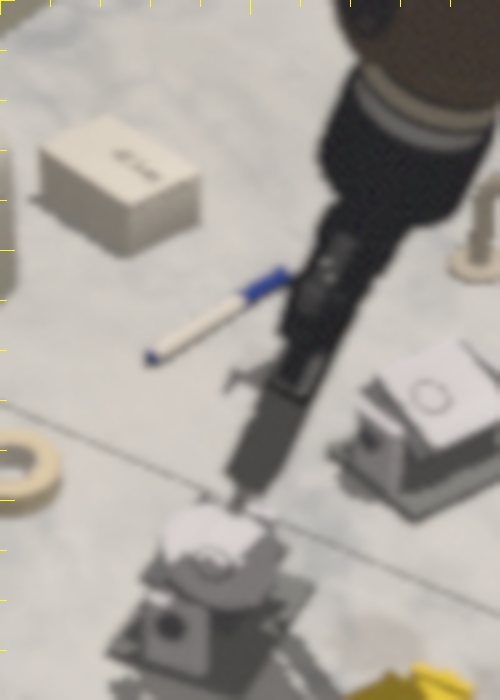

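```bash
python3 -m crank '0 1 15 0 0 0; 0 0 15 0 0 0; 0 0 0 0 0 0; 0 0 0 0 0 0'
python3 look.py s8 315 190 70 90 8;python3 look.py t8 310 225 70 60 8 top
```

```text
time: 8.82
eef_pos: [0.5034, -0.0913, 0.1822]
tcp_rot: [0.745, -0.648, 0.105, -0.12]
contact_force: [0.6, -0.0, -2.7]
opening: 0.342
t 8.82 tcp [ 0.5034 -0.0913  0.1822] shift [-0.9531  1.0017 -5.2132] turn [-0.0025 -0.0006  0.0005] F [ 0.5965 -0.0396 -2.7093] op 0.34239835774406013
foot est [ 0.5385 -0.0865  0.0753] spot [ 0.5417 -0.085   0.0609] height along n 0.014790352418607725 angle err deg 0.14989813063186397
t 8.88 tcp [ 0.5035 -0.0914  0.1826] shift [-1.0803  1.2246 -4.905 ] turn [-0.0031 -0.001   0.0005] F [-0.2043  0.4535 -2.0383] op 0.34453285611170636
foot est [ 0.5387 -0.0866  0.0757] spot [ 0.5417 -0.085   0.0609] height along n 0.015100494125280504 angle err deg 0.18731132467223324
```

View pics/s8z.png

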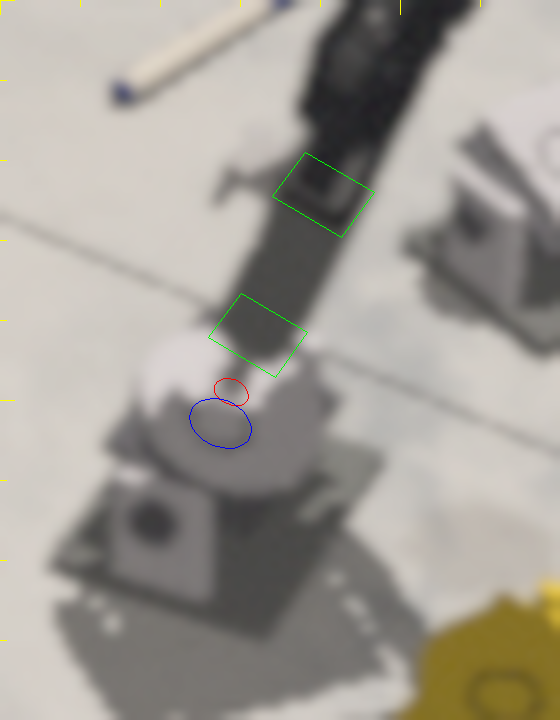

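View pics/s8r.png

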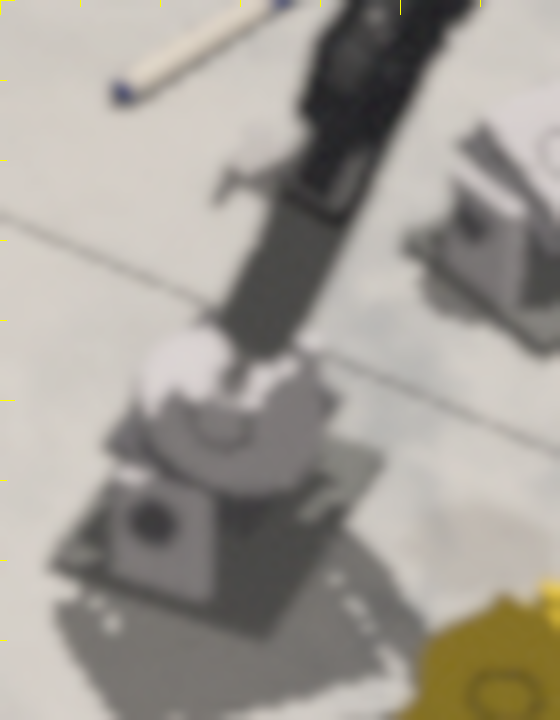

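View pics/t8z.png

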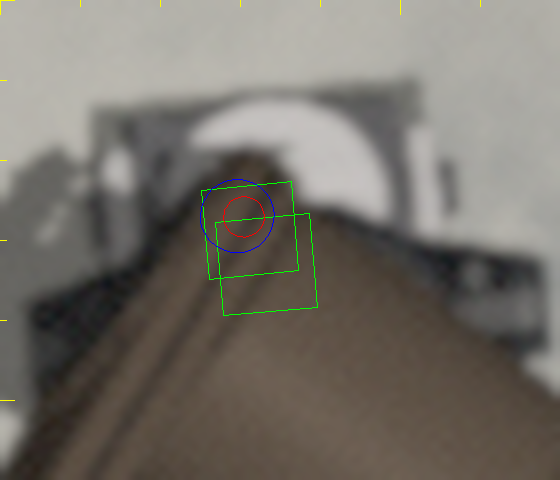

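```bash
python3 -m crank '-1 1 5 0 0 0; 0 0 4 0 0 0; 0 0 0 0 0 0; 0 0 0 0 0 0'
python3 look.py s9 325 220 40 40 14
python3 -c "
import cv2,numpy as np
a=cv2.imread('pics/s9z.png')
" 
```

```text
time: 9.43
eef_pos: [0.505, -0.0901, 0.1733]
tcp_rot: [0.745, -0.648, 0.105, -0.12]
contact_force: [-0.5, 0.4, -3.2]
opening: 0.34
t 9.43 tcp [ 0.505  -0.0901  0.1733] shift [  0.0753  -0.0752 -14.2465] turn [-0.0025 -0.0006  0.0005] F [-0.536   0.3885 -3.201 ] op 0.3396660426790534
foot est [ 0.5401 -0.0852  0.0664] spot [ 0.5417 -0.085   0.0609] height along n 0.005753671492124107 angle err deg 0.14789792685764785
```

View pics/s9z.png

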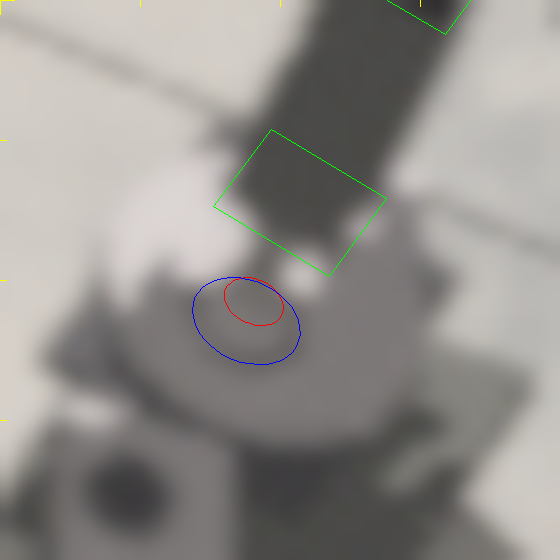

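View pics/s9r.png

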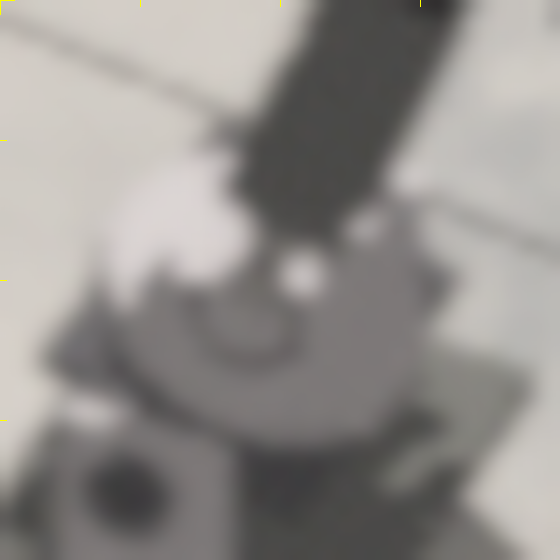

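```bash
cat > edge.py <<'E'
import sys
from tgt import *
f=sys.argv[1]; g=cv2.imread('pics/'+f+'.png',0).astype(float)
s=readout.get_state();M=R.from_quat(s['tcp_rot']).as_matrix();p=s['eef_pos']
if len(sys.argv)>2: p=np.array(eval(sys.argv[2]))
off=v[10:12]
def G(x,y,z,Lx=.109): return p+M@np.array([-y,-x,Lx-z])
zs=np.arange(.040,.078,.003); res=[]
from scipy.ndimage import map_coordinates
ax=np.array([proj('scene',G(0,0,z))[0]+off for z in zs]); d=(ax[-1]-ax[0]);d/=np.linalg.norm(d); nn=np.array([-d[1],d[0]])
u=np.arange(-14,14.01,.1)
for a in ax:
    q=a+u[:,None]*nn; pr=map_coordinates(g,[q[:,1],q[:,0]],order=1)
    i0=len(u)//2; lo=pr[i0-20:i0+20].min()
    e=[]
    for sg in(-1,1):
        k=i0
        th=lo+25
        while 0<k<len(u)-1 and pr[k]<th: k+=sg
        e.append(u[k])
    res.append(e)
res=np.array(res); t=np.array([(a-ax[0])@d for a in ax])
print(res.T)
for nm,y in(('left',res[:,0]),('right',res[:,1]),('mid',res.mean(1))):
    c=np.polyfit(t,y,1); print(nm,'angle deg',np.degrees(np.arctan(c[0])),'off',c[1])
# model edges
for nm,(x,y) in {'cA':(.013,.013),'cB':(-.013,-.013),'cC':(.013,-.013),'cD':(-.013,.013)}.items():
    P=np.array([proj('scene',G(x,y,z))[0]+off for z in zs]); c=np.polyfit((P-ax[0])@d,(P-ax[0])@nn,1); print(nm,'angle',np.degrees(np.arctan(c[0])),'off',c[1])
# sensitivity
for ax_,nm in (([1,0,0],'toolx'),([0,1,0],'tooly')):
    Rr=R.from_rotvec(np.array(ax_)*np.radians(1)).as_matrix()
    q=np.array([proj('scene',p+M@Rr@np.array([0,0,.109-z]))[0]+off for z in (zs[0],zs[-1])]);e=q[1]-q[0]
    print(nm,'1deg ->',np.degrees(np.arctan2(e@nn,e@d)))
E
python3 edge.py s9; python3 edge.py s8 '[.5034,-.0913,.1822]';python3 edge.py s7 '[ 0.4945,-0.0914,0.2089]'
```

```text
[[-5.1 -4.9 -4.8 -4.7 -4.6 -4.7 -4.5 -4.4 -4.3 -4.3 -4.5 -4.5 -4.5]
 [ 4.4  4.2  4.3  4.2  4.3  4.4  4.3  4.4  4.4  4.4  4.6  4.5  4.5]]
left angle deg 3.40477103894321 off -4.890770703181845
right angle deg 1.5778107653703535 off 4.242301143013596
mid angle deg 2.4919246621324267 off -0.3242347800841243
cA angle -0.6256144808846801 off -5.5838108540824045
cB angle 0.6108182439762313 off 5.461384992217191
cC angle -0.45855956563531525 off -4.076381616202909
cD angle 0.47378972083189536 off 4.203025502025873
toolx 1deg -> 1.3393588642888712
tooly 1deg -> -0.1945054026656405
[[-4.8 -4.8 -4.8 -4.8 -4.7 -4.7 -4.6 -4.5 -4.4 -4.4 -4.5 -4.6 -4.6]
 [ 4.   4.2  4.2  4.3  4.3  4.4  4.3  4.3  4.5  4.4  4.4  4.5  4.5]]
left angle deg 2.049778339698483 off -4.80734452834394
right angle deg 2.2416217540177215 off 4.137651696164116
mid angle deg 2.145706063600951 off -0.3348464160899116
cA angle -0.6248357732680304 off -5.610452375188999
cB angle 0.6100858631005921 off 5.487673347416722
cC angle -0.45709096446835706 off -4.0883254893894225
cD angle 0.47226314362616 off 4.215242078437214
toolx 1deg -> 1.3319906159953971
tooly 1deg -> -0.19463572870200033
[[-4.6 -4.6 -4.7 -4.6 -4.7 -4.7 -4.6 -4.5 -4.3 -4.2 -4.4 -4.6 -4.7]
 [ 4.4  4.5  4.5  4.5  4.6  4.5  4.5  4.6  4.5  4.5  4.5  4.5  4.5]]
left angle deg 1.0305324030696752 off -4.645288286325526
right angle deg 0.18202207659011835 off 4.491542647674794
mid angle deg 0.6063104837597467 off -0.07687281932536709
cA angle -0.6242867655680314 off -5.6989070532657395
cB angle 0.6095322921362172 off 5.574080795767091
cC angle -0.4564870820732613 off -4.151026360305291
cD angle 0.47166074183933326 off 4.280051902485076
toolx 1deg -> 1.3123525214482996
tooly 1deg -> -0.191943073181258
```

```bash
cat > fit3.py <<'E'
from fit2 import *
from scipy.ndimage import map_coordinates,gaussian_filter
v=np.load('fit.npy').copy()
def edges(n,v):
    g=gaussian_filter(cv2.imread(f'pics/{n}0.png',0).astype(float),.5); off=v[8:10] if n=='top' else v[10:12]
    c=proj(n,disc(v[3:8]))+off; c0=c[:-1:8]; out=[];ang=[]
    u=np.arange(-2.5,2.51,.1)
    for i,q in enumerate(c0):
        tg=c[(8*i+1)%720]-c[(8*i-1)%720]; nn=np.array([tg[1],-tg[0]]);nn/=np.linalg.norm(nn)
        if nn@(q-c.mean(0))<0: nn=-nn
        P=q+u[:,None]*nn; pr=map_coordinates(g,[P[:,1],P[:,0]],order=3)
        gr=-np.gradient(pr,u); k=gr.argmax()
        if gr[k]>12 and 2<k<len(u)-3: 
            w=np.clip(gr[max(0,k-8):k+9],0,None); out.append(q+nn*(u[max(0,k-8):k+9]@w/w.sum())); ang.append(i*4)
    return np.array(out),ang
for it in range(4):
    E={n:edges(n,v) for n in('top','scene')}
    def res3(v):
        r=res(v); s=v[3:8]
        e=[near(proj(n,disc(s))+(v[8:10] if n=='top' else v[10:12]),E[n][0]) for n in E]
        return np.r_[r,np.concatenate(e)/.5]
    o=least_squares(res3,v,loss='soft_l1',f_scale=.6); v=o.x
    print(v[3:8],'tilt',np.degrees(v[6]),[ (len(E[n][0])) for n in E])
J=np.linalg.inv(o.jac.T@o.jac); print('sd tilt',np.degrees(np.sqrt(J[6,6])*.4))
r=near(proj('scene',disc(v[3:8]))+v[10:12],E['scene'][0]); print(np.c_[E['scene'][1],r][::2].T)
r=near(proj('top',disc(v[3:8]))+v[8:10],E['top'][0]); print(r.std())
print(v, plate(v[3:8],np.array([[0,.012,v[7]]])))
np.save('fit3.npy',v)
E
python3 fit3.py
```

```text
[ 0.5522 -0.0984  0.145   0.3418  0.0174] tilt 19.581646277224333 [90, 77]
[ 0.5522 -0.0984  0.1449  0.34    0.0174] tilt 19.481557868546624 [90, 77]Traceback (most recent call last):
  File "fit3.py", line 22, in <module>
    o=least_squares(res3,v,loss='soft_l1',f_scale=.6); v=o.x
    return func(*args, **kwargs)
    vector_fun = VectorFunction(
        fun_wrapped,
    ...<6 lines>...
        workers=workers
    )
    self.J, dct = approx_derivative(
                  ~~~~~~~~~~~~~~~~~^
        self.fun_wrapped, self.x, f0=self.f, **finite_diff_options
        ^^^^^^^^^^^^^^^^^^^^^^^^^^^^^^^^^^^^^^^^^^^^^^^^^^^^^^^^^^
    )
    ^
    J, _nfev = _dense_difference(fun_wrapped, x0, f0, h,
               ~~~~~~~~~~~~~~~~~^^^^^^^^^^^^^^^^^^^^^^^^
                             use_one_sided, method,
                             ^^^^^^^^^^^^^^^^^^^^^^
                             mf)
                             ^^^
    df = [f_eval - f0 for f_eval in f_evals]
                                    ^^^^^^^
    f = np.atleast_1d(self.fun(x, *self.args, **self.kwargs))
                      ~~
[... 155 characters left out ...]
rgs)
           ~~~~~~^^^^^^^^^^^^^^^^^^^^^^^^^^^^^^
  File "fit3.py", line 19, in res3
    r=res(v); s=v[3:8]
  File "fit2.py", line 35, in res
    P('top',W(s,bm))-tb,P('scene',W(s,sbm))-sb,P('top',W(s,tcm))-tc,P('scene',W(s,scm))-sc,
                        ~^^^^^^^^^^^^^^^^^^
  File "fit2.py", line 31, in <lambda>
    P=lambda n,X:proj(n,X)+(ct if n=='top' else cs)
                 ~~~~^^^^^
  File "h.py", line 7, in proj
    c=optics.calibration(n); return cv2.projectPoints(np.array(P,float).reshape(-1,1,3),np.array(c['rvec'],float),np.array(c['tvec'],float),np.array(c['mtx'],float),np.array(c['dist_coeffs'],float))[0].reshape(-1,2)
ValueError: time passes only in moves, steps and waits
```

```bash
python3 - <<'E'
import re
t=open('h.py').read()
t=t.replace("def shot(","""import os,pickle
def calib(n):
    f=f'cal_{n}.pkl'
    if not os.path.exists(f): pickle.dump({k:np.array(x,float) for k,x in optics.calibration(n).items()},open(f,'wb'))
    global _C
    try: return _C[n]
    except NameError: _C={}
    except KeyError: pass
    _C[n]=pickle.load(open(f,'rb')); return _C[n]
def shot(""",1)
t=t.replace('c=optics.calibration(n)','c=calib(n)'); open('h.py','w').write(t)
E
python3 -c "
from h import *
calib('scene');calib('top')"
ls *.pkl; python3 fit3.py
```

```text
cal_scene.pkl
cal_top.pkl
[ 0.5522 -0.0984  0.145   0.3418  0.0174] tilt 19.581646277224333 [90, 77]
[ 0.5522 -0.0984  0.1449  0.34    0.0174] tilt 19.481557868546624 [90, 77]
[ 0.5522 -0.0984  0.1449  0.3402  0.0174] tilt 19.492659382733038 [90, 77]
[ 0.5522 -0.0984  0.1448  0.34    0.0174] tilt 19.482249474786684 [90, 77]
sd tilt 0.4996897321906538
[[ 24.      32.      40.      48.      56.      64.      72.      80.
   88.      96.     104.     112.     120.     128.     136.     144.
  152.     160.     168.     176.     184.     192.     200.     208.
  216.     224.     232.     240.     248.     256.     264.     272.
  280.     288.     296.     304.     312.     320.     328.    ]
 [ -0.702   -0.5902  -0.3072  -0.0158  -0.0064  -0.0053  -0.0041   0.0896
   -0.0002  -0.1011  -0.1174  -0.0941  -0.09    -0.1846  -0.1722   0.0045
   -0.0083  -0.189   -0.2165  -0.2065  -0.1062   0.085   -0.2081  -0.5025
   -0.1188   0.1563  -0.0111   0.0639   0.1705   0.0722  -0.1169  -0.2534
   -0.4634  -0.4369  -0.5096   0.0061   0.1147  -0.0316  -0.3027]]
0.16802458326763922
[ 0.5067  0.1682  0.1625  0.5522 -0.0984  0.1448  0.34    0.0174  0.0185
  0.9137 -0.4396  1.1983  0.0596] [[ 0.5447 -0.0874  0.0584]]
```

```bash
python3 -m crank '1 0 2 0.014 0 0; 0 0 2 0 0 0; 0 0 0 0 0 0'; python3 -m crank '0 0 2 0 0 0;0 0 0 0 0 0'; python3 look.py s10 325 220 40 40 14
```

```text
time: 9.85
eef_pos: [0.5062, -0.0908, 0.1692]
tcp_rot: [0.744, -0.647, 0.109, -0.125]
contact_force: [0.2, -0.1, -1.6]
opening: 0.339
time: 10.1
eef_pos: [0.507, -0.0907, 0.1674]
tcp_rot: [0.744, -0.647, 0.109, -0.125]
contact_force: [-0.5, 0.3, -2.2]
opening: 0.342
t 10.1 tcp [ 0.507  -0.0907  0.1674] shift [ -0.8354  -0.4353 -20.394 ] turn [-0.0162 -0.0004  0.0005] F [-0.5034  0.3106 -2.1599] op 0.34186262703829
foot est [ 0.5435 -0.0856  0.0611] spot [ 0.5417 -0.085   0.0609] height along n -0.00038328513954531934 angle err deg 0.9284715592699759
```

View pics/s10z.png

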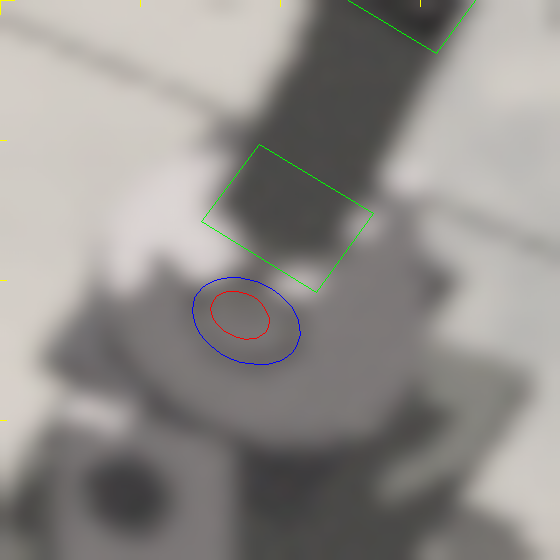

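View pics/s10r.png

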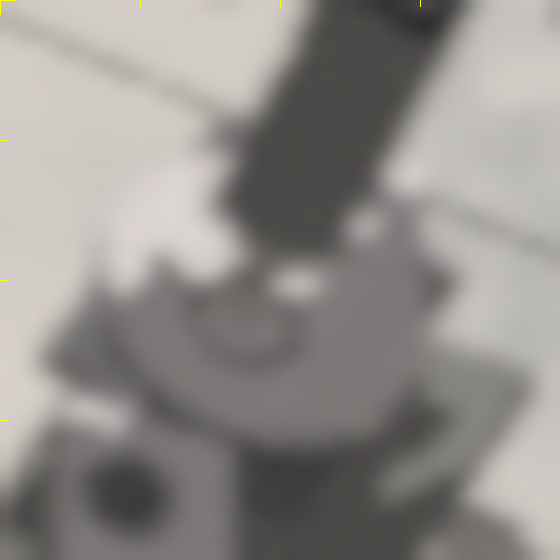

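```bash
python3 -m crank '0 0 2 0 0 0;0 0 0 0 0 0;0 0 0 0 0 0';python3 -m crank '0 0 2 0 0 0;0 0 0 0 0 0;0 0 0 0 0 0'; python3 look.py s11 325 220 40 40 14
```

```text
time: 10.52
eef_pos: [0.5077, -0.0907, 0.1657]
tcp_rot: [0.744, -0.647, 0.109, -0.125]
contact_force: [0.4, 0.3, -1.2]
opening: 0.345
time: 10.9
eef_pos: [0.5086, -0.0907, 0.1642]
tcp_rot: [0.744, -0.647, 0.11, -0.125]
contact_force: [-0.9, -0.7, -0.8]
opening: 0.343
t 10.9 tcp [ 0.5086 -0.0907  0.1642] shift [ -1.0357  -0.0466 -23.9176] turn [-0.0169 -0.0009  0.0006] F [-0.9452 -0.742  -0.7606] op 0.34269205545971554
foot est [ 0.5452 -0.0857  0.0579] spot [ 0.5417 -0.085   0.0609] height along n -0.003897815739623127 angle err deg 0.9720191795709825
```

View pics/s11r.png

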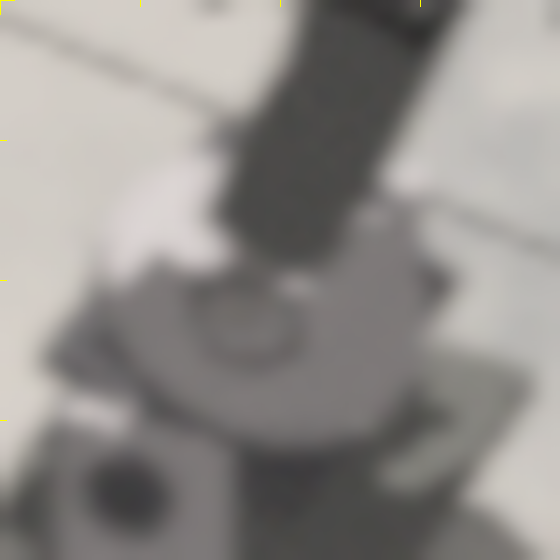

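```bash
python3 - <<'E'
from h import *
def cl(f,o):
    a=cv2.imread(f'pics/{f}.png')[230:256,330:360].astype(float)
    a=np.clip((a-50)/(160-50),0,1)*255
    return cv2.resize(a.astype('uint8'),(390,338),interpolation=cv2.INTER_CUBIC)
im=np.hstack([cl('s9',0),cl('s11',0)])
for i in range(0,30,5):
    for k in (0,390): cv2.line(im,(k+i*13,0),(k+i*13,5),(0,255,255))
for j in range(0,26,5): cv2.line(im,(0,j*13),(5,j*13),(0,255,255))
cv2.imwrite('pics/c11.png',im)
a=cv2.imread('pics/s11.png',0); print(a[238:252,334:354])
a=cv2.imread('pics/s0.png' if 0 else 'pics/scene0.png',0); print(a[238:252,334:354])
E
```

```text
[[172 145 123 140 159 156 132  88  57  46  41  39  39  42  51  64  73  75
   75  74]
 [138 102  84  90  98  96  81  59  50  50  54  64  67  63  66  72  75  75
   74  73]
 [ 95  79  74  70  61  53  52  49  48  50  63  85  94  84  76  76  75  75
   74  74]
 [ 75  74  73  70  58  51  56  57  56  56  61  68  76  79  78  76  75  75
   74  74]
 [ 72  73  73  71  61  57  61  61  60  62  64  61  65  73  75  75  74  74
   75  75]
 [ 69  73  73  72  66  61  63  65  65  67  66  61  62  72  76  74  75  74
   74  75]
 [ 65  72  74  74  71  64  61  65  66  67  64  57  61  71  75  74  74  74
   75  75]
 [ 58  69  74  75  74  67  61  60  59  58  57  58  64  72  74  75  75  74
   74  75]
 [ 53  61  69  74  75  73  70  66  62  61  64  70  73  74  75  74  74  75
   74  73]
 [ 55  50  58  68  73  74  73  73  72  73  74  74  75  74  75  74  75  75
   73  67]
 [ 70  48  45  56  66  71  74  76  76  76  76  75  75  75  75  74  74  73
   68  57]
 [ 87  54  42  44  51  60  68  72  74  74  75  74  73  73  73  73  74  70
   58  45]
 [ 85  65  58  53  51  52  55  61  64  67  67  68  67  67  67  65  66  60
   46 
[... 581 characters left out ...]
 171 171
  171 170]
 [ 89 127 154 166 163 150 146 155 159 158 151 133 140 165 171 170 170 170
  170 171]
 [ 67  93 130 156 164 155 141 139 138 136 133 134 149 167 171 170 171 170
  170 170]
 [ 57  67  92 128 151 160 159 152 144 140 148 160 166 169 170 170 171 170
  169 161]
 [ 56  55  62  85 115 140 155 160 162 163 168 172 171 170 170 170 169 168
  160 140]
 [ 73  63  57  62  75  96 121 142 152 160 166 170 168 168 167 165 160 150
  131 101]
 [111  96  85  76  69  71  81  95 107 124 141 147 148 149 147 140 127 106
   82  70]
 [139 135 127 116 106  97  81  71  69  76  85  89  91  93  91  84  77  63
   54  62]
 [115 128 136 142 146 141 118  86  60  53  54  56  56  57  54  46  40  42
   53  69]]
```

View pics/c11.png

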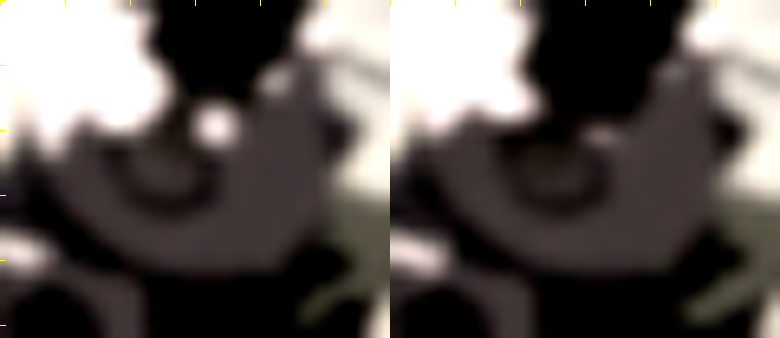

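```bash
python3 - <<'E'
from h import *
r=cv2.imread('pics/scene0.png',0).astype(float)
np.set_printoptions(linewidth=200)
for f in('s9','s10','s11'):
    a=cv2.imread(f'pics/{f}.png',0).astype(float)
    print(f);print((100*a/(r*75/171))[236:250,335:352].round().astype(int))
E
```

```text
s9
[[255 255 253 255 254 253 239 182 105  64  55  51  48  52  86 138 154]
 [249 241 241 252 254 251 233 177 107  77  82  87  80  67  81 109 117]
 [232 205 213 244 254 247 211 144  88  86 127 156 139  97  88  98  99]
 [189 150 176 222 240 220 164 112  87 102 169 206 178 121  98  99  98]
 [142 111 124 151 171 146 108  93  96 116 169 197 168 117 101  98  99]
 [120 100  99 101 107 104  94  88  89  97 125 135 122 104  99 100  99]
 [108 100  98  97  97  98  97  95  92  95 101 103 102  99  99  99  99]
 [111 101  99  98  97  98  98  98  95  98 102 102  99  99 100  97  99]
 [127 108 102  99  97  98  97  98 100  98  98  99  99  99 101  99  99]
 [167 128 108 101  99  99  95  97  97  98  97  98  98 100  99  99  99]
 [201 169 130 112 104  99  98  98  99  99  98  99 100  99  99  99  99]
 [182 202 182 143 121 107 104 101 101 100  99 100  99  99  99 101 102]
 [141 168 202 201 169 139 120 112 108 104 101 100 102 101 102 105 112]
 [114 113 132 165 196 191 170 158 136 120 113 112 113 113 119 133 148]]
s10
[[253 254 253 255 244 216 153  83  52  46  44  44  43  50  86 142 158]
 [240 229 237 251 252 239 1
[... 1195 characters left out ...]
 99  98  92  81  70  71  80 105 133 133 113 100 100  99 100]
 [101  99  99  94  85  80  76  76  80  96 117 116 108 103 100 100 100]
 [103 100  99  95  89  84  81  80  84  92 103 105 100  99  99  99  99]
 [111 101  99  98  94  90  89  87  90  93 102 102  99 101  99 100  99]
 [129 110 102  99  97  95  96  95  97  97  98  99  98 100  99  99  99]
 [169 130 110 103  99  99  98  97  97  98  99  98  98  99 101 100  99]
 [208 171 132 113 104 100  99  98  99  99 100 100 100 101  99  99 101]
 [207 213 182 145 121 107 104 101 102 100  98 100  99 101  99 101 102]
 [174 180 206 201 169 139 122 114 108 104 101 102 102 102 102 105 111]
 [128 113 132 169 193 191 173 158 136 121 115 112 112 113 119 133 151]]
```

```bash
python3 - <<'E'
from tgt import *
s=readout.get_state();M=R.from_quat(s['tcp_rot']).as_matrix()
P=spot; J=np.stack([(proj('scene',P+M[:,i]*1e-3)-proj('scene',P))[0] for i in (0,1,2)],1); print('px per mm tool x,y,z',J)
print(np.linalg.solve(J[:,:2],[.2,1.0]),np.linalg.solve(J[:,:2],[0,1.0]),np.linalg.solve(J[:,:2],[1,0.]))
E
```

```text
px per mm tool x,y,z [[ 0.157   0.3107 -0.1123]
 [-0.2135  0.1904  0.2277]]
[-2.8329  2.0747] [-3.2286  1.631 ] [1.9787 2.2185]
```

```bash
python3 -m crank '0 0 -3 0 0 0;-2 1.5 0 0 0 0;0 0 3 0 0 0;0 0 0 0 0 0;0 0 0 0 0 0';python3 -m crank '0 0 2 0 0 0;0 0 0 0 0 0;0 0 0 0 0 0'; python3 look.py s12 325 220 40 40 14
python3 - <<'E'
from h import *
r=cv2.imread('pics/scene0.png',0).astype(float)
np.set_printoptions(linewidth=200)
for f in('s12',):
    a=cv2.imread(f'pics/{f}.png',0).astype(float)
    print(f);print((100*a/(r*75/171))[236:250,335:352].round().astype(int))
E
```

```text
time: 11.58
eef_pos: [0.5066, -0.0887, 0.1634]
tcp_rot: [0.744, -0.647, 0.109, -0.125]
contact_force: [-1.6, 0.4, -0.5]
opening: 0.343
time: 11.95
eef_pos: [0.5073, -0.0886, 0.1615]
tcp_rot: [0.744, -0.647, 0.109, -0.125]
contact_force: [-1.9, 1.5, 0.5]
opening: 0.34
t 11.95 tcp [ 0.5073 -0.0886  0.1615] shift [  1.1793  -1.8245 -26.1525] turn [-0.0163 -0.0003  0.0005] F [-1.8535  1.4802  0.4791] op 0.3401260808442047
foot est [ 0.5438 -0.0835  0.0552] spot [ 0.5417 -0.085   0.0609] height along n -0.006164140604746734 angle err deg 0.9349024560984183
s12
[[253 254 249 229 170  97  55  44  42  44  43  43  44  44  50  86 145]
 [241 231 236 232 194 135  80  49  44  42  43  44  44  46  55  80 111]
 [209 176 206 238 234 192 117  63  48  45  43  43  46  52  65  83  98]
 [180 137 175 221 234 195 124  75  62  54  48  46  55  73  89  96  98]
 [142 110 122 148 153 124  88  76  80  80  69  62  93 124 125 107 100]
 [120 100 101  96  92  83  74  69  82  97  98  89 128 163 153 115 100]
 [108 100  98  95  86  82  79  79  82  94 101 102 113 125 121 105  99]
 [112 101  99  96  88  85  83  82  84  92 100 104 101 101 101  99 100]
 [129 110 102  99  96  91  87  87  89  94  96  99  99 100 101  99  99]
 [169 128 110 103 100  97  95  94  96  96  97  99 100  99  99  99  99]
 [204 169 132 113 104 100  99  98  98  99 100 100 100  99 101  99 101]
 [203 210 180 145 121 109 104 101 101 100  99 100  99  99  99 101 102]
 [188 184 206 201 166 139 119 114 108 104 101 100 100 102 104 105 111]
 [145 121 132 169 193 189 173 158 140 120 113 112 112 115 119 135 151]]
```

View pics/s12r.png

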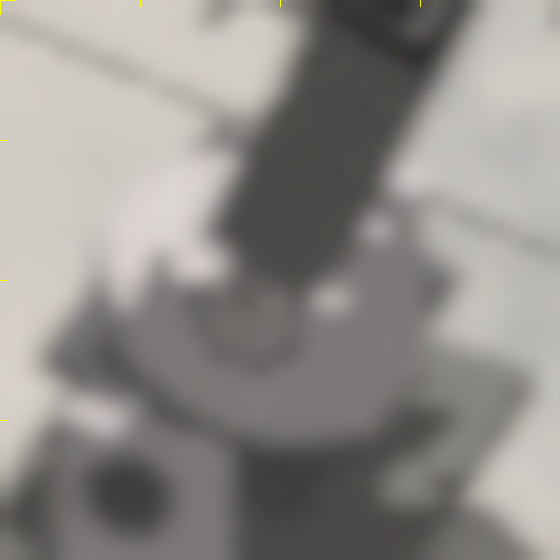

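```bash
python3 -m crank '0 0 1.5 0 0 0;0 0 1.5 0 0 0;0 0 0 0 0 0;0 0 0 0 0 0'
cat > force.py <<'E'
from tgt import *
F=[];
for i in range(8):
    optics.read_camera('scene'); s=readout.get_state(); F.append(s['contact_force'])
F=np.array(F); M=R.from_quat(s['tcp_rot']).as_matrix(); d=F.mean(0)-[0,0,-2.15]
print('t',s['time'],'tcp',s['eef_pos'],'F',F.mean(0),'sd',F.std(0),'tool-frame dF',M.T@d,'torque',s['wrist_torque'])
E
python3 force.py; python3 look.py s13 325 220 40 40 14
python3 - <<'E'
from h import *
r=cv2.imread('pics/scene0.png',0).astype(float)
np.set_printoptions(linewidth=200)
for f in('s13',):
    a=cv2.imread(f'pics/{f}.png',0).astype(float)
    print(f);print((100*a/(r*75/171))[236:250,335:352].round().astype(int))
E
```

```text
time: 12.5
eef_pos: [0.5083, -0.0885, 0.1588]
tcp_rot: [0.744, -0.647, 0.109, -0.125]
contact_force: [-4.2, 1.4, 2.3]
opening: 0.345
t 12.9 tcp [ 0.5083 -0.0885  0.1587] F [-3.2736  1.3684  3.2889] sd [0.4467 0.2225 0.3969] tool-frame dF [-1.8078  1.0985 -6.1397] torque [0.3995 0.6655 0.1799]
t 12.9 tcp [ 0.5083 -0.0885  0.1587] shift [  1.133   -1.7936 -29.1811] turn [-0.0166 -0.0006  0.0005] F [-3.6842  1.7425  2.7848] op 0.34353663626579656
foot est [ 0.5449 -0.0835  0.0523] spot [ 0.5417 -0.085   0.0609] height along n -0.009191925295092496 angle err deg 0.9504005550689799
s13
[[255 254 248 223 154  81  48  43  42  42  43  43  44  44  48  67  92]
 [241 229 229 205 140  78  50  44  41  44  42  43  43  44  53  73  91]
 [209 169 186 202 177 128  74  49  46  43  45  43  43  49  65  84  95]
 [180 127 134 179 205 171 105  63  53  50  45  46  52  61  80  95  99]
 [136 107 106 128 148 118  87  74  69  65  56  58  79  92  94  98 100]
 [106 100  98  98  92  83  78  77  77  77  70  77 111 120 105 100  99]
 [103 100  99  95  87  82  80  80  81  84  84  87 102 108 102 100  99]
 [111 101 101  96  92  85  83  83  84  91  97  97  98  99  99 100 100]
 [127 110 102  99  94  89  87  89  89  95  98  98  99 100  99 101 101]
 [167 130 110 101  99  97  95  96  94  96  97  98 100 100 101  99  99]
 [204 171 130 113 104 100  99  98  99  99 101  99 100  99 101 101 101]
 [203 210 180 147 122 110 105 103 101  99  99 100 101 101  99 101 102]
 [177 180 206 198 169 139 119 112 108 104 102 102 102 101 104 105 111]
 [133 118 132 172 193 189 173 160 138 121 115 114 112 113 121 135 151]]
```

View pics/s13r.png

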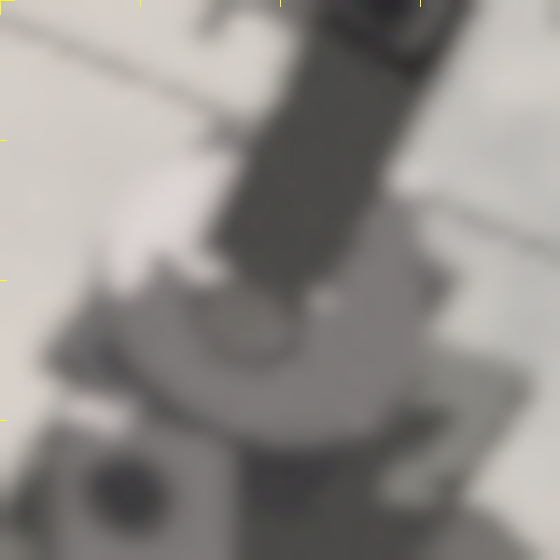

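```bash
python3 -m crank '0 0 1 0 0 0;0 0 0 0 0 0;0 0 0 0 0 0'
python3 force.py; python3 look.py s14 315 190 70 80 9; python3 look.py t14 310 225 70 60 8 top
```

```text
time: 13.32
eef_pos: [0.5087, -0.0885, 0.1578]
tcp_rot: [0.744, -0.647, 0.109, -0.125]
contact_force: [-3.5, 2.7, 4.2]
opening: 0.343
t 13.725 tcp [ 0.5087 -0.0885  0.1577] F [-3.9382  1.5456  4.1897] sd [0.4837 0.4431 0.192 ] tool-frame dF [-2.075   1.4012 -7.1987] torque [0.4853 0.637  0.2435]
t 13.72 tcp [ 0.5087 -0.0885  0.1577] shift [  1.1082  -1.788  -30.1903] turn [-0.0166 -0.0006  0.0005] F [-2.9587  0.5544  4.0159] op 0.3415002673547801
foot est [ 0.5452 -0.0835  0.0514] spot [ 0.5417 -0.085   0.0609] height along n -0.0102009888515165 angle err deg 0.9522127390044516
t 13.78 tcp [ 0.5087 -0.0885  0.1577] shift [  1.0895  -1.7893 -30.2042] turn [-0.0166 -0.0006  0.0005] F [-3.2671  2.9364  4.5424] op 0.34597839236461525
foot est [ 0.5452 -0.0835  0.0514] spot [ 0.5417 -0.085   0.0609] height along n -0.01021485080183613 angle err deg 0.9506155294099454
```

View pics/s14r.png

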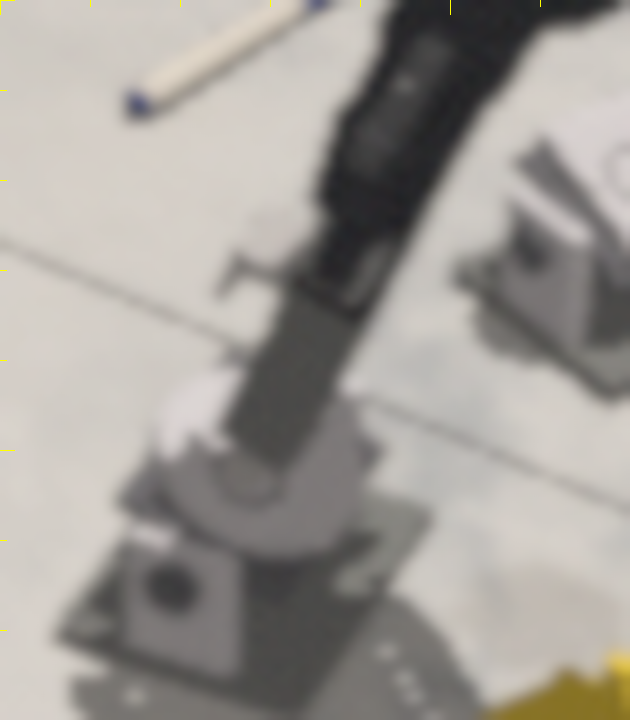

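```bash
python3 edge.py s14; python3 - <<'E'
from h import *
r=cv2.imread('pics/scene0.png',0).astype(float)
np.set_printoptions(linewidth=200)
for f in('s14',):
    a=cv2.imread(f'pics/{f}.png',0).astype(float)
    print(f);print((100*a/(r*75/171))[236:250,335:352].round().astype(int))
E
```

```text
[[-4.4 -4.5 -4.6 -4.9 -5.1 -4.9 -4.6 -4.5 -4.3 -4.2 -4.2 -4.4 -4.5]
 [ 5.1  5.   4.9  4.9  4.9  4.6  4.2  4.   4.   4.   4.   4.1  4.1]]
left angle deg 2.200155285444707 off -4.730458573711249
right angle deg -7.463468946664212 off 5.074612205211685
mid angle deg -2.650474770925689 off 0.1720768157502192
cA angle -0.6230712733615114 off -5.482525810072281
cB angle 0.6080166807228117 off 5.359646452420513
cC angle -0.470137824301333 off -4.120692137572084
cD angle 0.4856266487021516 off 4.247722775554645
toolx 1deg -> 1.356358478974267
tooly 1deg -> -0.17733115137594815
s14
[[253 255 248 221 152  79  48  44  42  45  43  43  44  46  48  67  92]
 [240 229 228 200 129  68  46  44  44  42  43  44  44  46  52  72  91]
 [209 169 183 188 152  97  58  48  44  45  43  44  44  51  65  83  96]
 [180 126 132 169 178 133  81  59  52  47  46  45  47  58  78  94  98]
 [136 107 106 125 132 102  78  70  64  58  52  50  54  70  88  99 100]
 [108  99  98  98  92  83  79  76  73  69  67  61  70  84  98  99  99]
 [104 100  98  97  87  82  80  80  80  82  83  82  88  95  99 100 101]
 [111 102 101  96  91  86  83  82  83  91  97  97  97  99  99 100  99]
 [129 110 103  99  96  91  88  89  91  94  96  99  98 100  99  99 101]
 [167 128 110 103  99  97  93  96  96  96  97  98 100 100  99  99  99]
 [204 171 132 112 104 100  99  98  98  99 101 100 100  99  99 100  99]
 [207 213 182 143 122 109 104 101 102  99 101 100 101  99 101 101 102]
 [181 180 206 201 169 139 119 112 108 104 101 102 100 101 104 107 111]
 [133 115 135 169 196 191 173 158 138 120 113 112 112 115 119 133 151]]
```

```bash
python3 -m crank '0 0 -5 0 0 0;0 0 -5 0 0 0;2 0 0 0 0 0;0 0 3 0 0 0;0 0 0 0 0 0'; python3 -m crank '0 0 2 0 0 0; 0 0 2 0 0 0;0 0 1.5 0 0 0;0 0 1 0 0 0;0 0 0 0 0 0'
python3 force.py; python3 look.py s15 325 220 40 40 14
python3 - <<'E'
from h import *
r=cv2.imread('pics/scene0.png',0).astype(float)
np.set_printoptions(linewidth=200)
for f in('s15',):
    a=cv2.imread(f'pics/{f}.png',0).astype(float)
    print(f);print((100*a/(r*75/171))[236:250,335:352].round().astype(int))
E
```

```text
time: 14.45
eef_pos: [0.5065, -0.091, 0.1638]
tcp_rot: [0.744, -0.647, 0.109, -0.125]
contact_force: [-0.4, 0.4, -2.1]
opening: 0.343
time: 15.08
eef_pos: [0.5088, -0.0906, 0.1585]
tcp_rot: [0.744, -0.647, 0.109, -0.125]
contact_force: [-3.1, -1.3, 4.0]
opening: 0.339
t 15.475 tcp [ 0.5088 -0.0906  0.1583] F [-3.8945 -0.6879  3.8296] sd [0.5418 0.4403 0.3033] tool-frame dF [ 0.1441  1.7725 -6.945 ] torque [-0.0942  0.8116  0.0295]
t 15.47 tcp [ 0.5088 -0.0906  0.1583] shift [ -0.9787  -1.752  -29.626 ] turn [-0.0167 -0.0008  0.0005] F [-3.2787 -0.7565  3.6682] op 0.34184427200511863
foot est [ 0.5454 -0.0856  0.0519] spot [ 0.5417 -0.085   0.0609] height along n -0.009634553092729281 angle err deg 0.9583647966866334
s15
[[255 254 249 225 161  87  51  44  42  42  44  44  43  43  50  66  92]
 [241 231 233 219 168 106  62  45  44  42  43  44  44  44  53  72  91]
 [208 170 188 208 199 158  93  55  47  45  43  44  44  49  65  83  95]
 [180 126 124 151 181 166 107  69  59  51  45  45  47  58  78  94  99]
 [136 106 101 106 125 113  87  78  77  70  58  50  54  70  88  98 100]
 [108 100  98  96  93  88  80  80  82  83  77  64  70  86  98 100 100]
 [103 101  99  97  91  87  83  81  82  87  91  86  88  95  98  99  99]
 [112 102 101  98  96  92  87  84  87  92  98  99  98  99 100  99 100]
 [136 115 104 101  97  95  94  92  94  97  99  99  99 100 101 101 101]
 [191 144 113 103  99  99  97  96  96  98  99 101  98 100 101 100 101]
 [231 181 134 113 104 102  99 100  99  99 100 100 100 101 101 100  99]
 [240 221 182 145 121 109 105 101 101 100  99 101 101  99 101 100 102]
 [188 188 202 198 169 139 120 114 108 106 101 102 100 102 104 107 111]
 [133 115 135 172 199 191 173 160 138 121 115 114 112 115 119 133 151]]
```

View pics/s15r.png

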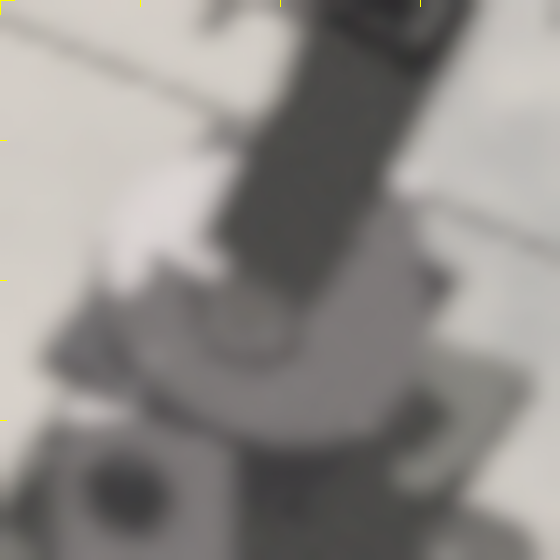

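```bash
python3 -m crank '0 0.5 0 0 0 0;0 0 0 0 0 0;0 0 0 0 0 0'
python3 force.py; python3 look.py s16 325 220 40 40 14
python3 - <<'E'
from h import *
r=cv2.imread('pics/scene0.png',0).astype(float)
np.set_printoptions(linewidth=200)
a=cv2.imread(f'pics/s16.png',0).astype(float)
print((100*a/(r*75/171))[239:248,335:352].round().astype(int))
E
```

```text
time: 15.9
eef_pos: [0.5086, -0.0907, 0.1583]
tcp_rot: [0.744, -0.647, 0.11, -0.125]
contact_force: [-3.3, 0.1, 3.7]
opening: 0.339
t 16.3 tcp [ 0.5085 -0.0907  0.1582] F [-2.3814 -0.3396  4.1159] sd [0.2812 0.3958 0.4715] tool-frame dF [ 0.0107  0.2143 -6.7083] torque [-0.0436  0.3308  0.045 ]
t 16.3 tcp [ 0.5085 -0.0907  0.1582] shift [ -0.9885  -2.0852 -29.5994] turn [-0.0171 -0.0009  0.0004] F [-2.4931 -0.3625  3.975 ] op 0.3434684291479811
foot est [ 0.5451 -0.0856  0.0519] spot [ 0.5417 -0.085   0.0609] height along n -0.009613295849898682 angle err deg 0.9834676517620232
[[180 126 124 152 181 166 105  69  58  53  46  45  47  58  80  95  99]
 [136 107 101 108 125 113  87  77  75  72  59  50  54  70  90  98 100]
 [108 100  99  98  93  87  80  79  80  83  79  66  68  84  95 100 100]
 [104 100  98  97  92  88  83  81  82  87  91  84  88  96  99  99 101]
 [111 102 101  98  96  92  87  84  86  92  98  97  98  99 100  99  99]
 [136 117 104 101  97  95  94  92  94  97  98  98  99 101 101 101 101]
 [189 144 113 103 100 100  97  96  97  98  99  98 100 100  99 100 101]
 [228 181 134 113 104 102 100  98  99 100 100 100 101  99 101 100 101]
 [240 217 182 147 122 110 105 103 102 100  99 100 101 101 102 101 102]]
```

```bash
python3 - <<'E'
from h import *
a=cv2.imread('pics/s16.png');b=cv2.imread('pics/scene0.png')
cv2.imwrite('pics/fin.png',np.hstack([cv2.resize(a,(400,300)),cv2.resize(b,(400,300))]))
E
```

```text
(no output)
```

View pics/fin.png

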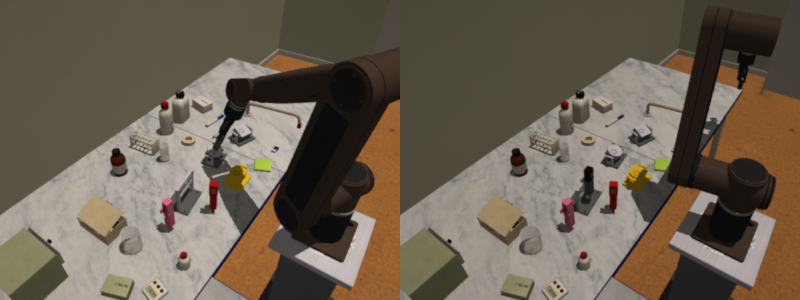

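The picture shows the dock empty, the gauge held on the round sample, and everything else where it was. I'm handing the job in.

```bash
python3 -c "
from plant import ctrl; print(ctrl.sign_off())"
```

```text
the job is handed in; nothing more can be done
None
```

I gripped the gauge by its black head and pulled it straight up off the catch. I set its foot in the ring on the round sample and pressed lightly. The job was handed in at about 16.3 s, still holding and pressing.

**Last checks**
- **Press:** the axial force was about 6.7 N, which puts the plunger roughly 5.7 mm in, close to half-way. This comes from the force only: the dark band on the plunger was too small to see in the pictures. The sideways force was about 0.2 N.
- **Foot in ring:** in the scene camera the foot sits inside the ring, within about 0.5 pixel (1 to 2 mm) of its centre. The first placement looked about 2 mm off, so I lifted and set it down again. The top camera could not confirm it because the arm blocked its view.
- **Square to the surface:** two fits of the plate's tilt disagreed, 18.2° and 19.5°. I set the tool at about 19.1°, so it should be within about 1° of square.
- **Gauge in the grip:** the clearest picture showed it leaning about 0.5° from the tool. Later pictures, with shadow behind the gauge, gave inconsistent values (about 1.6° to 2° either way), so that check is not conclusive.
- **Surroundings:** comparing the scene pictures from start and end, nothing else has visibly moved, and the square sample was never approached.

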